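# Take the spindle stack apart onto the colour-marked V-cradles

## Robot

A 6-joint arm with a two-finger parallel gripper is mounted at the origin on the work surface. World frame = base frame: x ahead of the robot, y to its left, z up, the work surface at z = 0. Lengths are in m, angles in degrees, forces in N, time in s.
With the tool pointing down it reaches from about 0.25 to 0.725 m from the base axis. Payload 9.7 kg.
Tool frame: the origin (TCP) lies midway between the tips of the shut fingers; the grasp point (between the pads) lies 19 mm behind it; z points along the fingers, y is the line along which they close (so a half turn about z gives the same grasp; the last joint's range is limited). The gripper opens to 85 mm and grips with 20 to 120 N. Pads are 22 mm wide; open, the fingers measure 114 mm over their backs; the gripper's body (76 mm by 85 mm) begins 54 mm behind the grasp point. The pads swing forward as they close: fully open they stand 13 mm farther back than shut.
Start: joints at [-72.078, 4.979, 10.078, 95.1, 0, 90], TCP at [0.169, -0.523, 0.231] pointing down, gripper open.
Joint ranges: [-179.16, 179.16], [-48.56, 103.87], [-65.8, 70.77], [-126.05, 130.52], [-82.76, 87.17], [-180, 180]. Speed limits (degrees/s): [127.2, 127.2, 147.25, 180, 180, 180].

## Interface

Orientations are given as [roll, pitch, yaw] about the fixed x, y, z axes, in that order (R = Rz(yaw) Ry(pitch) Rx(roll)).
In Python, from workcell import bot gives the robot as it stands.
- The arm moves only by the shell command python3 -m crank 'ROWS' [FORCE]. ROWS is JSON, a list of rows, each an object with "gripper": the finger opening in mm, from 0 to 85.4; "travel": the shift along the tool's x, y, z in mm, a list of three; "twist": the turn, a rotation vector about the tool's x, y, z in rad, a list of three. In form: [{"gripper": gripper, "travel": [tx, ty, tz], "twist": [rx, ry, rz]}, ...]. A call has 1 to 12 rows; each row shifts and turns the commanded pose from where the row before left it, along the tool's axes as they then stand; what a row does not reach is not made up. A row lasts 1/8 s, in which the tool goes at most 62.5 mm and 10.7 degrees, less where a joint would pass 70% of its speed; a pose out of reach is approached as far as the arm can. A call is refused whole if a number of a shift passes 62.5 or a number of a turn 0.188, either way. A call with a gripper value outside its range is refused whole. The fingers move at their own pace and stop on an object; FORCE is the grip in N (left out, the last holds). Time passes only in rows, so rows that do not move let the fingers close. It gives the time, the measured TCP pose, the force, the opening and the grip force at its end, in the units of the state.
- bot.get_obs(): the state, without advancing time (a new reading comes with each control period).
- bot.camera(name): name is "scene" or "top"; returns the picture (400x640x3 uint8, red, green, blue); there is no depth.
- bot.calibration(name): a dict with "vfov" (degrees; the focal length in pixels is half the picture's height over the tangent of half this angle, whatever the lens; pixels are square), "cx", "cy" (the principal point, pixels), "k1" (the pictures are not rectified: a ray, as slopes to the right and down, at radius r is drawn at 1 + k1 r^2 times it, then the intrinsics apply), "camera_from_world" (4x4, takes a point from world to camera coordinates). Camera axes: x right, y down, z forward; pixel columns grow to the right and rows downward; lengths in m; the calibration is good to about 2 mm. A picture is of the moment at which its call begins. calibration takes no time and is no camera call.
- bot.job_done(): hands the job in; it is judged then, once.
The state is a dict: "time": time; "q": joint angles; "qd": joint speeds; "joint_efforts": joint torques, N m; "ee_pos": TCP position; "tcp_rot": TCP orientation; "wrist_force": force on the tool from outside, world axes, zero at the start; "torque": the same for the moment, N m; "opening": finger opening in m; "grasp_force": force on a finger pad.
Only numpy, scipy, OpenCV 4.12 (cv2) and the standard library are available. Lean on these libraries where they do the work, as an engineer would, in place of code of your own. Each camera call takes 0.05 s, during which the arm holds its last target. There are 200 camera calls.

## Task

Take the stack of polishing spindles apart from the top down and give each piece its own place: first lay the red-banded spindle in the red V-cradle, then stand the green bridge upright on the green mat, centred and lined up lengthwise with it, then lay the blue and the yellow spindle, in either order, in the cradles of their colours. Each spindle must lie down in both notches and be centred lengthwise on its cradle; set every piece down rather than dropping it, let no spindle fall onto the bench, do not tip the bridge over, and leave the tub and the felt wheel alone.

Things in the scene. Friction and masses are not known exactly. Their poses are not given: they have to be found in the camera images.
- red_spindle: Loose round steel spindle with two red bands, 24 mm diameter, 150 mm long over its 14 mm stub ends (10 mm each), 0.3-0.55 kg. Origin: its middle, on the axis; x along the axis, any roll, ends alike. Starts on top of the stack in the bridge's two notches, axis 98 mm above the bench and 34 mm above the bridge's plate.
- blue_spindle: Loose round steel spindle with two blue bands, 24 mm diameter, 150 mm long over its 14 mm stub ends (10 mm each), 0.3-0.55 kg. Origin: its middle, on the axis; x along the axis, any roll, ends alike. Starts in the stack's lower layer: blue and yellow, either side, lie parallel 80 mm apart in a fixed wooden rack (base 8 mm thick, posts 49-63 mm from mid-length), axes 42 mm above the bench.
- yellow_spindle: Loose round steel spindle with two yellow bands, 24 mm diameter, 150 mm long over its 14 mm stub ends (10 mm each), 0.3-0.55 kg. Origin: its middle, on the axis; x along the axis, any roll, ends alike. Starts in the stack's lower layer: blue and yellow, either side, lie parallel 80 mm apart in a fixed wooden rack (base 8 mm thick, posts 49-63 mm from mid-length), axes 42 mm above the bench.
- bridge: Loose green bridge, 0.25 kg. Plate 130 (x) x 46 (y) x 10 mm, 22-32 mm above the origin, on four 6 mm thin feet at x = +-23, +-57 mm; V-posts on top at x = +-45 mm, 66 mm high. Origin: centre under the feet, z up. Starts across the lower spindles, plate resting on them, feet astride (2 mm play), origin 32 mm above the bench. Grip the plate's 46 mm width at mid-length from above.
- red_cradle: Fixed red V-cradle: base plate 124 (its x) x 52 x 8 mm with two 14 mm thick posts at x = +-45 mm, each with a 90 degree V-notch open upward, 34 mm wide at the mouth. Origin: centre of the base's underside, on the bench. A spindle lying in both notches has its axis along the cradle's x, 42 mm above the origin. Only the base plate lies between the posts.
- blue_cradle: Fixed blue V-cradle: base plate 124 (its x) x 52 x 8 mm with two 14 mm thick posts at x = +-45 mm, each with a 90 degree V-notch open upward, 34 mm wide at the mouth. Origin: centre of the base's underside, on the bench. A spindle lying in both notches has its axis along the cradle's x, 42 mm above the origin. Only the base plate lies between the posts.
- yellow_cradle: Fixed yellow V-cradle: base plate 124 (its x) x 52 x 8 mm with two 14 mm thick posts at x = +-45 mm, each with a 90 degree V-notch open upward, 34 mm wide at the mouth. Origin: centre of the base's underside, on the bench. A spindle lying in both notches has its axis along the cradle's x, 42 mm above the origin. Only the base plate lies between the posts.
- mat: Fixed flat green mat, 154 mm (its x) x 76 mm (its y) x 4 mm thick: the place of the bridge, whose x should lie along the mat's x, either way round. Origin: centre of its underside, at bench height.
- tub: Bystander: white tub of polishing paste with orange cap, 64 mm diameter, 85 mm tall, standing loose beyond the stack. Origin: centre of its underside. Leave it alone.
- felt_wheel: Bystander: off-white felt wheel lying flat, 90 mm diameter, 50 mm thick with an 18 mm hole, loose, beyond the stack. Origin: centre of its underside. Leave it alone.

How it is judged (in metres and radians):
On the way, in this order (a step that is already met when the one before it is completed fails the run):
1. the red spindle lies in the red cradle, released (horizontal distance between red_spindle and red_cradle below 0.013 m and angle between the x axis of red_spindle and the x axis of red_cradle, either way round below 0.1 rad and z of red_spindle in the frame of red_cradle between 0.036 and 0.047 m and linear speed of red_spindle below 0.02 m/s and contact force between red_spindle and the fingers below 0.1 N), for 0.2 s.
2. the bridge stands on the mat, released (horizontal distance between bridge and mat below 0.013 m and angle between the x axis of bridge and the x axis of mat, either way round below 0.15 rad and angle between bridge's own z axis and vertical below 0.1 rad and z of bridge in the frame of mat below 0.008 m and linear speed of bridge below 0.02 m/s and contact force between bridge and the fingers below 0.1 N), for 0.2 s.
3. the blue and the yellow spindle lie in their cradles, released (horizontal distance between blue_spindle and blue_cradle below 0.013 m and angle between the x axis of blue_spindle and the x axis of blue_cradle, either way round below 0.1 rad and z of blue_spindle in the frame of blue_cradle between 0.036 and 0.047 m and horizontal distance between yellow_spindle and yellow_cradle below 0.013 m and angle between the x axis of yellow_spindle and the x axis of yellow_cradle, either way round below 0.1 rad and z of yellow_spindle in the frame of yellow_cradle between 0.036 and 0.047 m and linear speed of each of blue_spindle, yellow_spindle below 0.02 m/s and contact force between each of blue_spindle, yellow_spindle and the fingers below 0.1 N), for 0.2 s.
At the end, for the whole second after the job is handed in: Each spindle lies in the notches of its colour's cradle, centre within 13 mm of the cradle's in plan, aligned within 0.1 rad, axis 36-47 mm above its underside; bridge upright (0.1 rad) with feet on the mat, within 13 mm and 0.15 rad; all released and at rest (all of step 1 and all of step 2 and all of step 3); the robot touches nothing.
It fails at once if a spindle or the bridge was dropped onto its place from more than about 20 mm ((horizontal distance between red_spindle and red_cradle below 0.05 m and z of red_spindle in the frame of red_cradle above 0.062 m and contact force between red_spindle and the fingers below 0.1 N) or (horizontal distance between blue_spindle and blue_cradle below 0.05 m and z of blue_spindle in the frame of blue_cradle above 0.062 m and contact force between blue_spindle and the fingers below 0.1 N) or (horizontal distance between yellow_spindle and yellow_cradle below 0.05 m and z of yellow_spindle in the frame of yellow_cradle above 0.062 m and contact force between yellow_spindle and the fingers below 0.1 N) or (horizontal distance between bridge and mat below 0.05 m and z of bridge in the frame of mat above 0.025 m and contact force between bridge and the fingers below 0.1 N)).
It fails at once if a spindle fell onto the bench (height (world z) of any of red_spindle, blue_spindle, yellow_spindle below 0.025 m).
It fails at once if the bridge was tipped over (angle between bridge's own z axis and vertical above 0.7 rad).
It fails at once if the tub or the felt wheel was disturbed (distance of any of tub, felt_wheel from where it was at the start of the episode above 0.015 m).
It also fails if it takes over 115 s, if anything falls off the work surface, if the arm or the gripper's body presses on something with over 40 N, if the wrist force passes 120 N, or if a joint passes its speed limit or range.

## Working session

There is one attempt and no reset: what is moved stays moved. The work goes in short steps, Python scripts to look and compute and a shell command to move; the robot and the scene stay as the last step left them, time stands still between calls to the robot, and variables do not carry over. Pictures are saved under pics/ and viewed, at most 15 in all, crops included, and the job is handed in when it is done.

```bash
ls; mkdir -p pics; python3 - <<'E'
from workcell import bot
import cv2
for n in("scene","top"):
    cv2.imwrite(f"pics/{n}0.png",bot.camera(n)[:,:,::-1]); print(bot.calibration(n))
print(bot.get_obs())
E
```

```text
pics
{'vfov': 42.360172303716915, 'cx': 318.43465562296575, 'cy': 194.32007732983203, 'k1': -0.10440101494451022, 'camera_from_world': array([[ 0.76600986,  0.64279924, -0.00616628, -0.44556342],
       [ 0.54603587, -0.65570117, -0.52144109, -0.2896331 ],
       [-0.33922518,  0.39606201, -0.853265  ,  1.67349174],
       [ 0.        ,  0.        ,  0.        ,  1.        ]])}
{'vfov': 44.882745845571236, 'cx': 314.8915947894815, 'cy': 202.78768188318028, 'k1': -0.09802893591597074, 'camera_from_world': array([[ 0.01155851, -0.99931681, -0.03510426,  0.01570938],
       [-0.9987269 , -0.00981354, -0.04948   ,  0.60745735],
       [ 0.04910169,  0.03563149, -0.99815801,  1.04175412],
       [ 0.        ,  0.        ,  0.        ,  1.        ]])}
{'time': 0.1, 'q': array([-7.20748126e+01,  5.00795813e+00,  1.00394669e+01,  9.50990676e+01,
       -1.00937462e-03,  9.00010272e+01]), 'qd': array([-0.07675897, -0.11718515,  0.12021225,  0.02701699, -0.11675203,
       -0.070499  ]), 'joint_efforts': array([ 8.56959614e-04, -5.21562123e+01,  4.65652263e+01,  1.59653270e-02,
        3.43007730e-05,  2.00024436e-05]), 'ee_pos': array([ 0.16921012, -0.5231146 ,  0.23065811]), 'tcp_rot': array([-1.79932441e+02,  1.01058514e-03,  1.79241614e+01]), 'wrist_force': array([ 0.60948857,  0.09225711, -1.13912516]), 'torque': array([-0.03253341,  0.05301619, -0.03122649]), 'grasp_force': 0.0, 'opening': 0.0855377905134449}
```

View pics/scene0.png

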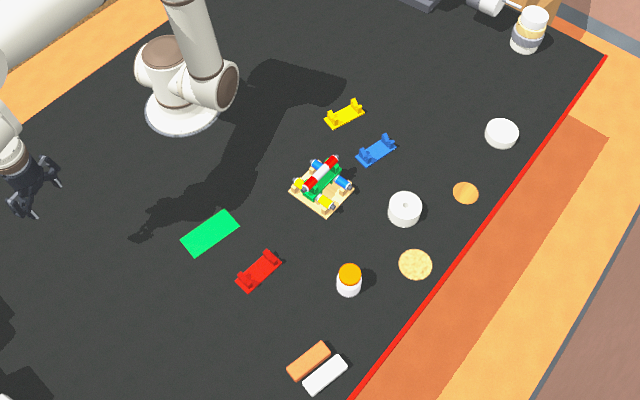

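View pics/top0.png

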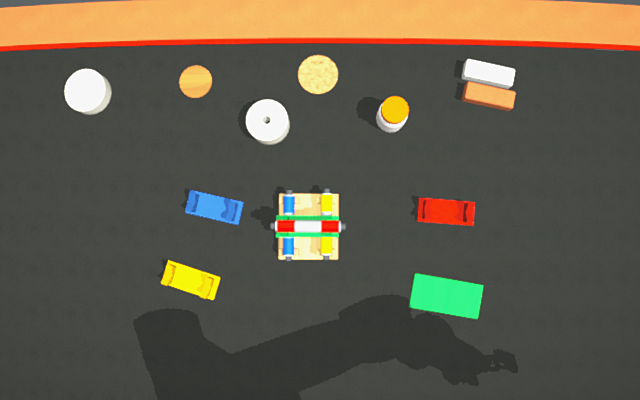

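The top view shows the rack and stack near (308,227), with the red spindle at (272–343, 227). The cradles are red (446,211), blue (214,207) and yellow (190,280), the mat is at (447,297), the tub at (393,113) and the felt wheel at (267,121). The scene view shows the same layout. Next I measure.

```bash
cat > h.py <<'E'
import numpy as np, cv2
from workcell import bot
def K(c): 
    f=200/np.tan(np.radians(c['vfov']/2)); return np.array([[f,0,c['cx']],[0,f,c['cy']],[0,0,1]])
def ray(n,px,z):
    c=bot.calibration(n); p=cv2.undistortPoints(np.float64(px).reshape(-1,1,2),K(c),np.array([c['k1'],0,0,0,0]))[:,0]
    T=c['camera_from_world']; R,t=T[:3,:3],T[:3,3]; o=-R.T@t
    d=np.c_[p,np.ones(len(p))]@R; return o+d*((z-o[2])/d[:,2])[:,None]
def mask(im,col):
    h,s,v=cv2.split(cv2.cvtColor(im,cv2.COLOR_RGB2HSV)); lo,hi={'red':(172,8),'yellow':(22,33),'green':(60,85),'blue':(98,118)}[col]
    m=((h>=lo)|(h<=hi)) if lo>hi else (h>=lo)&(h<=hi)
    return (m&(s>150)&(v>50)).astype(np.uint8)
def blobs(im,col,amin=40):
    cs,_=cv2.findContours(mask(im,col),cv2.RETR_EXTERNAL,cv2.CHAIN_APPROX_NONE)
    return [c for c in cs if cv2.contourArea(c)>amin]
def rect(n,c,z):
    P=ray(n,c[:,0],z)[:,:2]; (x,y),(w,h),a=cv2.minAreaRect(np.float32(P*1000))
    if h>w: w,h,a=h,w,a+90
    return np.round([x,y,w,h,(a+90)%180-90],1)
E
python3 - <<'E'
from h import *
for n in("top","scene"):
    im=cv2.imread(f"pics/{n}0.png")[:,:,::-1].copy()
    for col,z in(('red',.008),('blue',.008),('yellow',.008),('green',.004)):
        for c in blobs(im,col):
            m=c[:,0].mean(0); print(n,col,m.round(),cv2.contourArea(c),rect(n,c,z))
im=cv2.imread("pics/top0.png")
def crop(x,y,w=100,h=75): return cv2.resize(im[y:y+h,x:x+w],(400,300),interpolation=cv2.INTER_NEAREST)
cv2.imwrite("pics/crops.png",np.vstack([np.hstack([crop(258,188),crop(396,175)]),np.hstack([crop(165,170),crop(145,245)])]))
E
```

```text
top red [330. 226.] 152.0 [557.  -11.2  35.1  21.9 -89.4]
top red [286. 226.] 155.5 [557.   86.6  37.5  24.2 -89.3]
top red [446. 211.] 1314.5 [ 591.8 -264.5  125.7   53.6   85.8]
top red [319.  43.] 2944.5 [ 975.4   33.6 1520.9   14.    90. ]
top blue [288. 246.] 128.0 [512.1  80.4  35.1  22.    0.8]
top blue [288. 204.] 129.0 [603.3  80.6  33.2  19.9   0.8]
top blue [214. 207.] 1246.0 [596.1 247.6 125.2  53.2  77.7]
top yellow [190. 280.] 1305.5 [433.1 297.7 126.6  56.2  73.1]
top yellow [326. 245.] 164.5 [516.5  -2.9  32.8  26.3   0.7]
top yellow [326. 203.] 154.0 [ 6.074e+02 -1.900e+00  3.520e+01  2.640e+01  5.000e-01]
top yellow [395. 109.] 496.5 [ 817.4 -152.6   56.9   55.8   44.8]
top green [446. 296.] 2373.0 [ 406.9 -266.7  155.2   77.1   80.6]
top green [307. 234.] 179.0 [536.6  40.4 138.9   8.8 -89.3]
top green [307. 217.] 166.5 [576.3  39.8 136.9   8.8 -89.4]
scene red [257. 271.] 896.5 [ 590.6 -263.3  126.4   62.5   86. ]
scene red [311. 182.] 82.0 [518.8  37.8  40.1  24.8  89.9]
scene red [331. 161.] 78.5 [517.4 133.3  39.6  27.8  89.9]
scene red [480. 228.] 2047.0 [ 983.3  386.5 1509.7   16.3   90. ]
scene blue [341. 181.] 78.0 [587.2  99.   35.2  26.6   0.7]
scene blue [317. 164.] 48.5 [491.2  98.1  28.   25.5 -89.3]
scene blue [376. 150.] 611.5 [594.4 255.  134.9  66.4  77.7]
scene yellow [350. 274.] 316.0 [ 783.6 -113.4   55.4   53.5   85.7]
scene yellow [325. 201.] 92.5 [592.   15.5  38.2  28.    2.1]
scene yellow [299. 183.] 56.5 [4.964e+02 1.460e+01 2.940e+01 2.720e+01 2.000e-01]
scene yellow [344. 114.] 567.0 [430.7 304.7 137.1  75.   73.9]
scene green [209. 233.] 1303.0 [ 409.2 -265.4  154.2   78.1   80.9]
scene green [323. 183.] 343.0 [546.1  68.3 147.4  39.6  89. ]
```

View pics/crops.png

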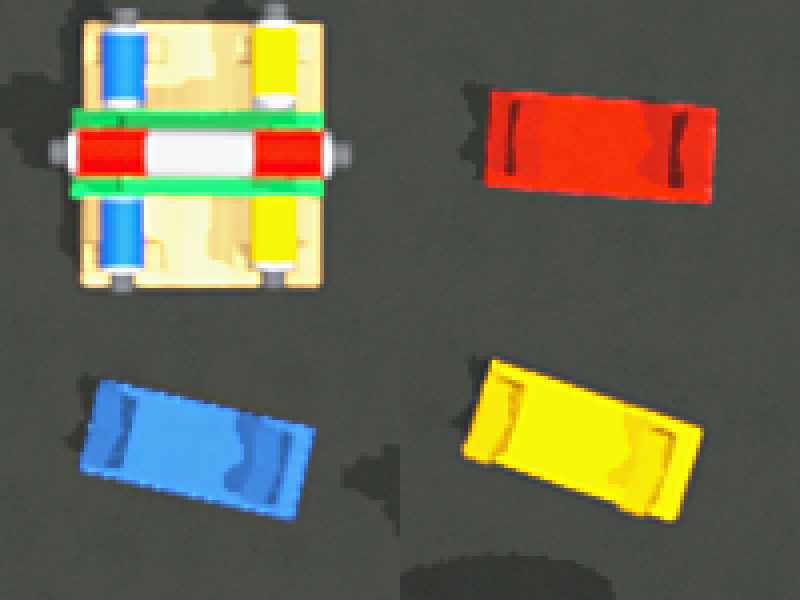

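The crops show clean cradle outlines, and the cradle posts are as wide as their bases. The stack sits square to the world axes, with the red spindle along y and the blue and yellow along x, blue on the +y side. The tops of the V-posts cast no overhang on the plan outlines, except a little on the yellow cradle.

```bash
cat >> h.py <<'E'
def bands(n,im,col,z,amax=300,near=None):
    """spindle axis from its two bands: centre(mm), angle, band distance"""
    b=[c for c in blobs(im,col,30) if cv2.contourArea(c)<amax]
    ms=[cv2.moments(c) for c in b]; px=[(m['m10']/m['m00'],m['m01']/m['m00']) for m in ms]
    P=ray(n,px,z)[:,:2]*1000
    return np.round(P,1).tolist()
E
python3 - <<'E'
from h import *
for n in("top","scene"):
    im=cv2.imread(f"pics/{n}0.png")[:,:,::-1].copy()
    for col,z in(('red',.103),('blue',.047),('yellow',.047),('green',.064)):
        P=np.array(bands(n,im,col,z,200 if n=="top" else 100)); print(n,col,P.tolist(),P.mean(0).round(1),np.degrees(np.arctan2(*(P[-1]-P[0])[::-1])).round(1))
print(ray("top",[[393,115],[267,121]],.05))
E
```

```text
top red [[556.9, -10.8], [556.3, 77.4]] [556.6  33.3] 90.4
top blue [[513.2, 76.7], [602.2, 77.1]] [557.7  76.9] 0.3
top yellow [[517.7, -2.5], [606.3, -2.4]] [562.   -2.4] 0.1
top green [[538.8, 37.2], [574.3, 34.6]] [556.6  35.9] -4.2
scene red [[560.2, -6.7], [559.8, 81.8]] [560.   37.6] 90.3
scene blue [[601.7, 78.3], [509.0, 77.6]] [555.4  77.9] -179.6
scene yellow [[605.8, -2.7], [512.5, -3.9]] [559.2  -3.3] -179.3Traceback (most recent call last):
  File "<stdin>", line 5, in <module>
  File "h.py", line 24, in bands
    P=ray(n,px,z)[:,:2]*1000
      ~~~^^^^^^^^
  File "h.py", line 6, in ray
    c=bot.calibration(n); p=cv2.undistortPoints(np.float64(px).reshape(-1,1,2),K(c),np.array([c['k1'],0,0,0,0]))[:,0]
                            ~~~~~~~~~~~~~~~~~~~^^^^^^^^^^^^^^^^^^^^^^^^^^^^^^^^^^^^^^^^^^^^^^^^^^^^^^^^^^^^^^^^^
cv2.error: OpenCV(4.12.0) /io/opencv/modules/calib3d/src/undistort.dispatch.cpp:347: error: (-215:Assertion failed) CV_IS_MAT(_src) && CV_IS_MAT(_dst) && (_src->rows == 1 || _src->cols == 1) && (_dst->rows == 1 || _dst->cols == 1) && _src->cols + _src->rows - 1 == _dst->rows + _dst->cols - 1 && (CV_MAT_TYPE(_src->type) == CV_32FC2 || CV_MAT_TYPE(_src->type) == CV_64FC2) && (CV_MAT_TYPE(_dst->type) == CV_32FC2 || CV_MAT_TYPE(_dst->type) == CV_64FC2) in function 'cvUndistortPointsInternal'
```

```bash
cat >> h.py <<'E'
from scipy.spatial.transform import Rotation as Ro
def go(x,y,z,yaw):
    """how far to go: travel in present tool axes (mm), then turn (rotation vector, tool axes)"""
    o=bot.get_obs(); R=Ro.from_euler('xyz',o['tcp_rot'],degrees=True); G=Ro.from_euler('xyz',[180,0,yaw],degrees=True)
    d=R.inv().apply(np.array([x,y,z])-o['ee_pos']*1000)
    print('t',round(o['time'],2),'pos',(o['ee_pos']*1000).round(1),o['tcp_rot'].round(2),'F',o['wrist_force'].round(1),'op',round(o['opening']*1000,1),'grip',round(o['grasp_force'],1))
    print('travel',d.round(1),'turn',(R.inv()*G).as_rotvec().round(3),'travel if turned first',G.inv().apply(np.array([x,y,z])-o['ee_pos']*1000).round(1))
E
python3 -c "
from h import *
go(558,35.5,200,90.3)"
```

```text
t 0.1 pos [ 169.2 -523.1  230.7] [-179.93    0.     17.92] F [ 0.6  0.1 -1.1] op 85.5 grip 0.0
travel [ 541.8 -411.8   31.1] turn [-1.000e-03 -1.000e-03 -1.263e+00] travel if turned first [556.6 391.7  30.7]
```

```bash
python3 -m crank '[{"gripper":60,"travel":[20,-15,0],"twist":[0,0,0]},{"gripper":60,"travel":[45,-34,0],"twist":[0,0,0]},{"gripper":60,"travel":[45,-34,0],"twist":[0,0,0]},{"gripper":60,"travel":[45,-34,0],"twist":[0,0,0]},{"gripper":60,"travel":[45,-34,0],"twist":[0,0,0]},{"gripper":60,"travel":[45,-34,0],"twist":[0,0,0]},{"gripper":60,"travel":[45,-34,0],"twist":[0,0,0]},{"gripper":60,"travel":[45,-34,0],"twist":[0,0,0]},{"gripper":60,"travel":[45,-34,0],"twist":[0,0,0]},{"gripper":60,"travel":[45,-34,0],"twist":[0,0,0]},{"gripper":60,"travel":[45,-34,0],"twist":[0,0,0]},{"gripper":60,"travel":[45,-34,0],"twist":[0,0,0]}]' 40
python3 -m crank '[{"gripper":60,"travel":[20,-15,0],"twist":[0,0,-0.1]},{"gripper":60,"travel":[0,0,0],"twist":[0,0,-0.18]},{"gripper":60,"travel":[0,0,0],"twist":[0,0,-0.18]},{"gripper":60,"travel":[0,0,0],"twist":[0,0,-0.18]},{"gripper":60,"travel":[0,0,0],"twist":[0,0,-0.18]},{"gripper":60,"travel":[0,0,0],"twist":[0,0,-0.18]},{"gripper":60,"travel":[0,0,0],"twist":[0,0,-0.18]},{"gripper":60,"travel":[0,0,0],"twist":[0,0,-0.083]},{"gripper":60,"travel":[0,0,0],"twist":[0,0,0]},{"gripper":60,"travel":[0,0,0],"twist":[0,0,0]}]'
python3 -c "
from h import *
go(558,35.5,140,90.3)
go(558,35.5,79,90.3)"
```

```text
time: 1.6
ee_pos: [0.5397, 0.008, 0.2314]
tcp_rot: [-180.0, -0.0, 18.0]
wrist_force: [-0.2, -1.2, -0.3]
opening: 0.0598
grasp_force: 0.0
time: 2.85
ee_pos: [0.5536, 0.0262, 0.2313]
tcp_rot: [-180.0, -0.0, 90.2]
wrist_force: [-0.3, -0.5, -1.3]
opening: 0.0599
grasp_force: 0.0
t 2.85 pos [553.6  26.2 231.3] [-179.99   -0.     90.2 ] F [-0.3 -0.5 -1.3] op 59.9 grip 0.0
travel [ 9.3  4.4 91.3] turn [-0.    -0.    -0.002] travel if turned first [ 9.3  4.4 91.3]
t 2.85 pos [553.6  26.2 231.3] [-179.99   -0.     90.2 ] F [-0.3 -0.5 -1.3] op 59.9 grip 0.0
travel [  9.3   4.4 152.3] turn [-0.    -0.    -0.002] travel if turned first [  9.3   4.4 152.3]
```

```bash
python3 -m crank '[{"gripper":60,"travel":[9.3,4.4,20],"twist":[0,0,0]},{"gripper":60,"travel":[0,0,40],"twist":[0,0,0]},{"gripper":60,"travel":[0,0,40],"twist":[0,0,0]},{"gripper":60,"travel":[0,0,30],"twist":[0,0,0]},{"gripper":60,"travel":[0,0,15],"twist":[0,0,0]},{"gripper":60,"travel":[0,0,9],"twist":[0,0,0]},{"gripper":60,"travel":[0,0,0],"twist":[0,0,0]},{"gripper":40,"travel":[0,0,0],"twist":[0,0,0]},{"gripper":30,"travel":[0,0,0],"twist":[0,0,0]},{"gripper":26,"travel":[0,0,0],"twist":[0,0,0]},{"gripper":26,"travel":[0,0,0],"twist":[0,0,0]}]' 60
python3 - <<'E'
from h import *
go(558,35.5,140,90.3)
cv2.imwrite("pics/a.png",cv2.resize(bot.camera("scene")[120:240,250:410,::-1],(800,600)))
E
```

```text
time: 4.22
ee_pos: [0.5584, 0.035, 0.0775]
tcp_rot: [180.0, -0.0, 90.3]
wrist_force: [0.2, -0.2, -0.5]
opening: 0.0262
grasp_force: 0.0
t 4.22 pos [558.4  35.   77.5] [179.98  -0.    90.28] F [ 0.2 -0.2 -0.5] op 26.2 grip 0.0
travel [  0.5  -0.4 -62.5] turn [ 0. -0. -0.] travel if turned first [  0.5  -0.4 -62.5]
```

View pics/a.png

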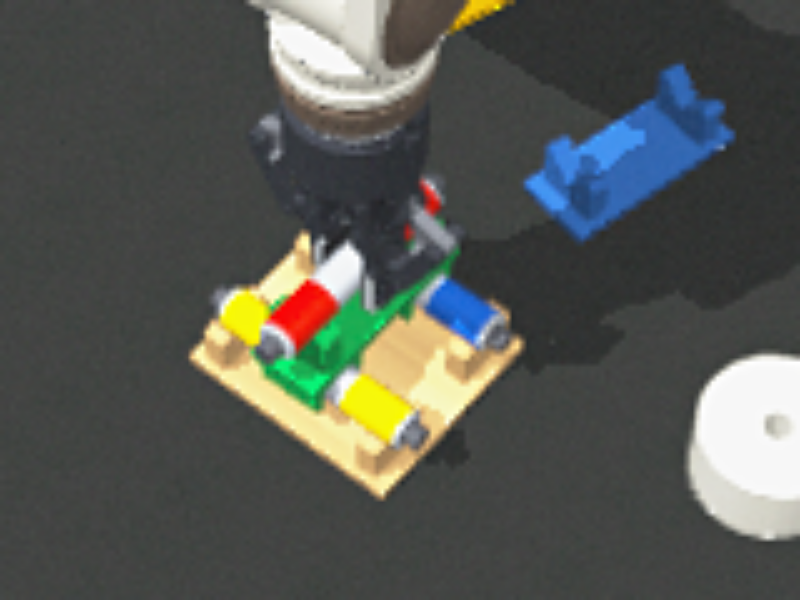

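The fingers straddle the spindle's white middle at about (370,270) in the crop, and nothing is being touched. Next I close and lift.

```bash
python3 -m crank '[{"gripper":18,"travel":[0,0,0],"twist":[0,0,0]},{"gripper":18,"travel":[0,0,0],"twist":[0,0,0]},{"gripper":18,"travel":[0,0,0],"twist":[0,0,0]},{"gripper":18,"travel":[0,0,-4],"twist":[0,0,0]},{"gripper":18,"travel":[0,0,-8],"twist":[0,0,0]},{"gripper":18,"travel":[0,0,-15],"twist":[0,0,0]},{"gripper":18,"travel":[0,0,-25],"twist":[0,0,0]},{"gripper":18,"travel":[0,0,-25],"twist":[0,0,0]},{"gripper":18,"travel":[0,0,-25],"twist":[0,0,0]},{"gripper":18,"travel":[0,0,0],"twist":[0,0,0]}]' 60
python3 - <<'E'
from h import *
go(591.5,-264,170,85.8)
im=bot.camera("top"); s=bot.camera("scene")
print(bands("top",im,"red",.198,250),bands("scene",s,"red",.198,200))
E
```

```text
time: 5.52
ee_pos: [0.5595, 0.0351, 0.182]
tcp_rot: [179.7, -0.0, 90.3]
wrist_force: [0.2, 0.5, -4.6]
opening: 0.022
grasp_force: 59.3
t 5.53 pos [559.5  35.1 182. ] [ 1.7975e+02 -2.0000e-02  9.0290e+01] F [ 0.2  0.5 -4.6] op 22.0 grip 59.3
travel [-299.3   30.5   12. ] turn [ 0.004 -0.     0.078] travel if turned first [-296.    53.9   12. ]Traceback (most recent call last):
  File "<stdin>", line 4, in <module>
  File "h.py", line 24, in bands
    P=ray(n,px,z)[:,:2]*1000
      ~~~^^^^^^^^
  File "h.py", line 6, in ray
    c=bot.calibration(n); p=cv2.undistortPoints(np.float64(px).reshape(-1,1,2),K(c),np.array([c['k1'],0,0,0,0]))[:,0]
                            ~~~~~~~~~~~~~~~~~~~^^^^^^^^^^^^^^^^^^^^^^^^^^^^^^^^^^^^^^^^^^^^^^^^^^^^^^^^^^^^^^^^^
cv2.error: OpenCV(4.12.0) /io/opencv/modules/calib3d/src/undistort.dispatch.cpp:347: error: (-215:Assertion failed) CV_IS_MAT(_src) && CV_IS_MAT(_dst) && (_src->rows == 1 || _src->cols == 1) && (_dst->rows == 1 || _dst->cols == 1) && _src->cols + _src->rows - 1 == _dst->rows + _dst->cols - 1 && (CV_MAT_TYPE(_src->type) == CV_32FC2 || CV_MAT_TYPE(_src->type) == CV_64FC2) && (CV_MAT_TYPE(_dst->type) == CV_32FC2 || CV_MAT_TYPE(_dst->type) == CV_64FC2) in function 'cvUndistortPointsInternal'
```

```bash
python3 -m crank '[{"gripper":18,"travel":[-15,0,0],"twist":[0,0,0]},{"gripper":18,"travel":[-30,3,0],"twist":[0,0,0]},{"gripper":18,"travel":[-35,4,0],"twist":[0,0,0]},{"gripper":18,"travel":[-35,4,0],"twist":[0,0,0]},{"gripper":18,"travel":[-35,4,0],"twist":[0,0,0]},{"gripper":18,"travel":[-35,4,0],"twist":[0,0,0]},{"gripper":18,"travel":[-35,4,0],"twist":[0,0,0]},{"gripper":18,"travel":[-35,4,0],"twist":[0,0,0]},{"gripper":18,"travel":[-30,3,0],"twist":[0,0,0]},{"gripper":18,"travel":[-14,0,0],"twist":[0,0,0.04]},{"gripper":18,"travel":[0,0,0],"twist":[0,0,0.038]},{"gripper":18,"travel":[0,0,0],"twist":[0,0,0]}]' 60
python3 - <<'E'
from h import *
go(591.5,-264,80,85.8)
im=bot.camera("top"); s=bot.camera("scene")
np.savez("pics/c.npz",im=im,s=s)
z=bot.get_obs()['ee_pos'][2]+.024
for n,i in(("top",im),("scene",s)):
  for c in blobs(i,"red",30): print(n,c[:,0].mean(0).round(),cv2.contourArea(c),rect(n,c,z))
cv2.imwrite("pics/c.png",np.hstack([cv2.resize(im[160:260,390:500,::-1],(400,364)),cv2.resize(s[200:300,205:315,::-1],(400,364))]))
E
```

```text
time: 7.12
ee_pos: [0.5894, -0.2639, 0.1786]
tcp_rot: [-179.9, -0.0, 85.8]
wrist_force: [-1.0, 0.1, -3.6]
opening: 0.0222
grasp_force: 59.3
t 7.12 pos [ 589.4 -263.9  178.6] [-1.7994e+02 -3.0000e-02  8.5760e+01] F [-1.   0.1 -3.6] op 22.2 grip 59.3
travel [-0.   2.2 98.6] turn [-0.001 -0.    -0.001] travel if turned first [ 0.   2.1 98.6]
top [442. 212.] 982.5 [ 585.5 -214.    93.1   43.8   86. ]
top [319.  43.] 3167.5 [ 898.9   24.6 1241.8   12.3   90. ]
scene [258. 271.] 893.5 [ 664.  -309.9  106.9   52.9   86. ]
scene [234. 249.] 143.5 [ 587.7 -306.6   34.5   27.8   85.2]
scene [263. 225.] 106.5 [ 594.3 -217.1   31.    27.4   83.3]
scene [479. 229.] 2041.5 [ 996.2  240.8 1279.3   13.7   90. ]
```

View pics/c.png

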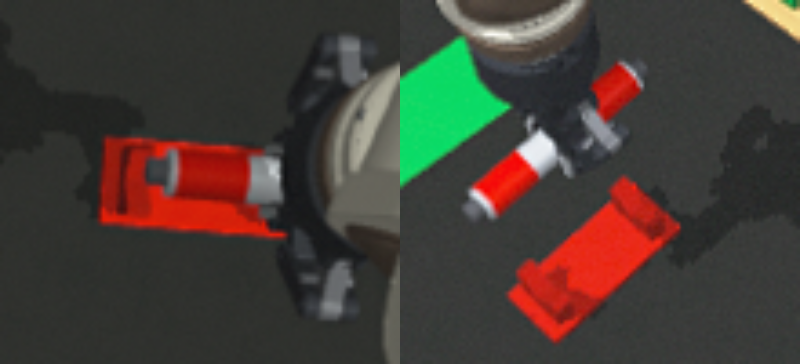

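The spindle hangs level and centred over the red cradle. In the top crop it lines up with the base, and in the scene view the bands average y = -262. Next I lower it.

```bash
python3 -m crank '[{"gripper":18,"travel":[0,2,20],"twist":[0,0,0]},{"gripper":18,"travel":[0,0,35],"twist":[0,0,0]},{"gripper":18,"travel":[0,0,35],"twist":[0,0,0]},{"gripper":18,"travel":[0,0,25],"twist":[0,0,0]},{"gripper":18,"travel":[0,0,15],"twist":[0,0,0]},{"gripper":18,"travel":[0,0,8],"twist":[0,0,0]},{"gripper":18,"travel":[0,0,0],"twist":[0,0,0]},{"gripper":18,"travel":[0,0,0],"twist":[0,0,0]}]'
python3 - <<'E'
from h import *
go(591.5,-264,23,85.8)
E
```

```text
time: 8.22
ee_pos: [0.5924, -0.2642, 0.0425]
tcp_rot: [179.9, 0.0, 85.8]
wrist_force: [0.2, -0.5, -4.5]
opening: 0.0221
grasp_force: 59.2
t 8.22 pos [ 592.4 -264.2   42.5] [1.7991e+02 3.0000e-02 8.5820e+01] F [ 0.2 -0.5 -4.5] op 22.1 grip 59.2
travel [ 0.1 -0.9 19.5] turn [0.002 0.001 0.   ] travel if turned first [ 0.1 -0.9 19.5]
```

```bash
python3 -m crank '[{"gripper":18,"travel":[0,0,8],"twist":[0,0,0]},{"gripper":18,"travel":[0,0,6],"twist":[0,0,0]},{"gripper":18,"travel":[0,0,4],"twist":[0,0,0]},{"gripper":18,"travel":[0,0,2],"twist":[0,0,0]},{"gripper":18,"travel":[0,0,0],"twist":[0,0,0]},{"gripper":18,"travel":[0,0,0],"twist":[0,0,0]}]'
```

```text
time: 8.98
ee_pos: [0.5929, -0.2642, 0.0222]
tcp_rot: [179.9, 0.0, 85.8]
wrist_force: [5.6, -0.6, 2.0]
opening: 0.0222
grasp_force: 60.0
```

```bash
python3 -m crank '[{"gripper":18,"travel":[0,1.5,0.5],"twist":[0,0,0]},{"gripper":18,"travel":[0,0,0],"twist":[0,0,0]},{"gripper":18,"travel":[0,0,0],"twist":[0,0,0]}]'; python3 -m crank '[{"gripper":24,"travel":[0,0,0],"twist":[0,0,0]},{"gripper":27,"travel":[0,0,0],"twist":[0,0,0]},{"gripper":30,"travel":[0,0,0],"twist":[0,0,0]},{"gripper":40,"travel":[0,0,0],"twist":[0,0,0]},{"gripper":50,"travel":[0,0,0],"twist":[0,0,0]},{"gripper":50,"travel":[0,0,-10],"twist":[0,0,0]},{"gripper":50,"travel":[0,0,-30],"twist":[0,0,0]},{"gripper":50,"travel":[0,0,-40],"twist":[0,0,0]},{"gripper":50,"travel":[0,0,-50],"twist":[0,0,0]},{"gripper":50,"travel":[0,0,-40],"twist":[0,0,0]},{"gripper":50,"travel":[0,0,0],"twist":[0,0,0]}]'
python3 - <<'E'
from h import *
go(557,36,190,90.3)
E
```

```text
time: 9.35
ee_pos: [0.5934, -0.2643, 0.0216]
tcp_rot: [180.0, 0.0, 85.8]
wrist_force: [0.8, -0.2, 5.7]
opening: 0.0225
grasp_force: 60.3
time: 10.72
ee_pos: [0.5945, -0.2646, 0.1957]
tcp_rot: [179.6, 0.1, 85.8]
wrist_force: [-0.6, 0.1, -0.5]
opening: 0.0498
grasp_force: 0.0
t 10.72 pos [ 594.5 -264.6  195.7] [1.7963e+02 1.3000e-01 8.5820e+01] F [-0.6  0.1 -0.5] op 49.8 grip 0.0
travel [297.1 -59.4   4.6] turn [ 0.006  0.003 -0.078] travel if turned first [300.8 -35.9   5.7]
```

```bash
python3 -m crank '[{"gripper":60,"travel":[20,-3,0],"twist":[0,0,0]},{"gripper":60,"travel":[40,-8,0],"twist":[0,0,0]},{"gripper":60,"travel":[40,-8,0],"twist":[0,0,0]},{"gripper":60,"travel":[30,-8,0],"twist":[0,0,0]},{"gripper":60,"travel":[0,0,0],"twist":[0,0,-0.078]},{"gripper":60,"travel":[0,0,0],"twist":[0,0,0]}]'
python3 - <<'E'
from h import *
go(557,36,190,90.3)
im=bot.camera("top"); s=bot.camera("scene")
for n,i in(("top",im),("scene",s)):
  for z,col in ((.042,"red"),(.064,"green"),(.047,"blue"),(.047,"yellow")):
    for c in blobs(i,col,30): print(n,col,c[:,0].mean(0).round(),cv2.contourArea(c),rect(n,c,z))
cv2.imwrite("pics/d.png",np.hstack([cv2.resize(im[170:270,255:365,::-1],(400,364)),cv2.resize(im[160:260,395:505,::-1],(400,364))]))
E
```

```text
time: 11.48
ee_pos: [0.5752, -0.1311, 0.1898]
tcp_rot: [-179.9, -0.0, 90.3]
wrist_force: [-1.2, 0.2, -0.8]
opening: 0.0599
grasp_force: 0.0
t 11.47 pos [ 575.2 -131.1  189.8] [-1.799e+02 -3.000e-02  9.033e+01] F [-1.2  0.2 -0.8] op 59.9 grip 0.0
travel [ 1.672e+02 -1.720e+01 -1.000e-01] turn [-0.002 -0.001  0.001] travel if turned first [167.2 -17.3  -0.2]
top red [319.  43.] 3174.5 [ 962.6   32.  1472.2   14.7   90. ]
top green [306. 226.] 1240.5 [556.3  37.5 131.2  45.8 -89.4]
top blue [288. 246.] 145.0 [513.7  76.9  33.8  21.2   0.7]
top blue [288. 204.] 135.0 [601.5  77.1  31.9  19.2   0.8]
top blue [214. 207.] 1224.0 [594.8 238.2 120.7  50.6  77.7]
top yellow [190. 280.] 1319.0 [437.5 286.7 122.4  54.8  73.1]
top yellow [326. 245.] 153.5 [516.8  -2.3  33.7  23.2   0.6]
top yellow [326. 203.] 162.0 [ 6.055e+02 -1.400e+00  3.390e+01  2.330e+01  6.000e-01]
scene red [259. 270.] 690.0 [ 603.7 -266.8  132.1   60.8   86. ]
scene red [480. 228.] 2041.0 [ 985.6  361.  1469.1   16.    90. ]
scene green [209. 233.] 1300.5 [ 440.5 -279.6  147.1   74.    80.8]
scene green [322. 179.] 645.5 [557.3  38.3 140.7  60.9 -89.5]
scene blue [341. 181.] 79.0 [601.9  78.5  34.2  25.8   0.7]
scene blue [317. 165.] 63.5 [5.111e+02 7.760e+01 2.920e+01 2.700e+01 3.000e-01]
scene blue [376. 150.] 609.5 [609.4 229.7 130.8  63.7  77.8]
scene yellow [325. 201.] 92.0 [606.6  -2.4  37.   27.2   2.1]
scene yellow [299. 182.] 37.5 [ 5.107e+02 -0.000e+00  2.190e+01  1.990e+01  3.000e-01]
scene yellow [344. 114.] 577.0 [450.3 278.  132.6  72.7  73.9]
```

View pics/d.png

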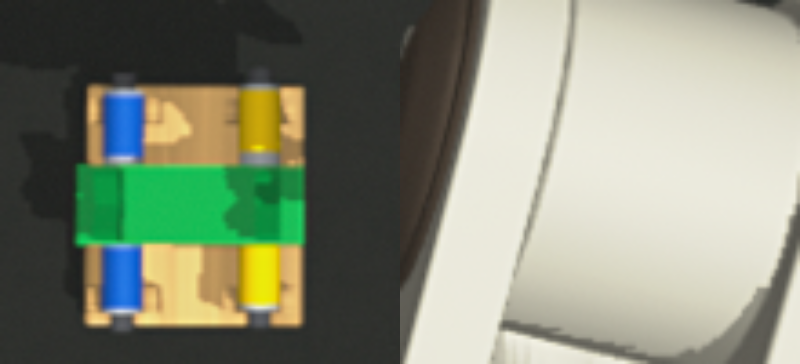

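The bridge is free and square at (556.5, 37.5) mm, angle about 90.5°. The blue and yellow spindles are undisturbed. The arm hides the red cradle in this view, so I will check it later.

```bash
python3 -m crank '[{"gripper":62,"travel":[20,-3,0],"twist":[0,0,0]},{"gripper":62,"travel":[40,-4,0],"twist":[0,0,0]},{"gripper":62,"travel":[40,-4,0],"twist":[0,0,0]},{"gripper":62,"travel":[40,-4,0],"twist":[0,0,0]},{"gripper":62,"travel":[28,-2,0],"twist":[0,0,0]},{"gripper":62,"travel":[0,0,20],"twist":[0,0,0]},{"gripper":62,"travel":[0,0,40],"twist":[0,0,0]},{"gripper":62,"travel":[0,0,30],"twist":[0,0,0]},{"gripper":62,"travel":[0,0,0],"twist":[0,0,0]},{"gripper":62,"travel":[0,0,0],"twist":[0,0,0]}]'
python3 -c "
from h import *
go(558.5,37.2,38,90.4)"
```

```text
time: 12.82
ee_pos: [0.5584, 0.0358, 0.1022]
tcp_rot: [179.9, -0.0, 90.3]
wrist_force: [0.1, -0.1, 1.0]
opening: 0.062
grasp_force: 0.0
t 12.82 pos [558.4  35.8 102.2] [ 1.7992e+02 -1.0000e-02  9.0270e+01] F [ 0.1 -0.1  1. ] op 62.0 grip 0.0
travel [ 1.4  0.1 64.2] turn [ 0.001 -0.    -0.002] travel if turned first [ 1.4  0.1 64.2]
```

```bash
python3 -m crank '[{"gripper":62,"travel":[1.4,0,15],"twist":[0,0,0]},{"gripper":62,"travel":[0,0,25],"twist":[0,0,0]},{"gripper":62,"travel":[0,0,16],"twist":[0,0,0]},{"gripper":62,"travel":[0,0,8],"twist":[0,0,0]},{"gripper":62,"travel":[0,0,0],"twist":[0,0,0]},{"gripper":54,"travel":[0,0,0],"twist":[0,0,0]},{"gripper":50,"travel":[0,0,0],"twist":[0,0,0]},{"gripper":40,"travel":[0,0,0],"twist":[0,0,0]},{"gripper":40,"travel":[0,0,0],"twist":[0,0,0]},{"gripper":40,"travel":[0,0,0],"twist":[0,0,0]}]' 40
python3 -c "
from h import *
go(558.5,37.2,38,90.4)"
```

```text
time: 14.08
ee_pos: [0.5585, 0.0369, 0.0376]
tcp_rot: [179.9, -0.0, 90.3]
wrist_force: [-0.4, -0.2, 6.4]
opening: 0.0452
grasp_force: 41.0
t 14.07 pos [558.5  36.9  37.6] [179.92  -0.    90.29] F [-0.4 -0.2  6.4] op 45.2 grip 41.0
travel [ 0.3  0.  -0.4] turn [ 0.001 -0.    -0.002] travel if turned first [ 0.3  0.  -0.4]
```

```bash
python3 -m crank '[{"gripper":40,"travel":[0,0,-3],"twist":[0,0,0]},{"gripper":40,"travel":[0,0,-5],"twist":[0,0,0]},{"gripper":40,"travel":[0,0,-10],"twist":[0,0,0]},{"gripper":40,"travel":[0,0,-20],"twist":[0,0,0]},{"gripper":40,"travel":[0,0,-30],"twist":[0,0,0]},{"gripper":40,"travel":[0,0,-30],"twist":[0,0,0]},{"gripper":40,"travel":[0,0,-20],"twist":[0,0,0]},{"gripper":40,"travel":[0,0,0],"twist":[0,0,0]}]'
python3 -c "
from h import *
go(409,-266,140,80.8)"
```

```text
time: 15.08
ee_pos: [0.5589, 0.0369, 0.1568]
tcp_rot: [179.8, -0.0, 90.3]
wrist_force: [-0.2, -0.2, -3.5]
opening: 0.0455
grasp_force: 41.5
t 15.07 pos [558.9  36.9 156.8] [ 1.7982e+02 -1.0000e-02  9.0290e+01] F [-0.2 -0.2 -3.5] op 45.5 grip 41.5
travel [-302.2 -151.4   16.2] turn [ 0.003 -0.     0.166] travel if turned first [-323.   -99.5   16.8]
```

```bash
python3 -m crank '[{"gripper":40,"travel":[-14,-7,0],"twist":[0,0,0]},{"gripper":40,"travel":[-32,-16,0],"twist":[0,0,0]},{"gripper":40,"travel":[-36,-18,0],"twist":[0,0,0]},{"gripper":40,"travel":[-36,-18,0],"twist":[0,0,0]},{"gripper":40,"travel":[-36,-18,0],"twist":[0,0,0]},{"gripper":40,"travel":[-36,-18,0],"twist":[0,0,0]},{"gripper":40,"travel":[-36,-18,0],"twist":[0,0,0]},{"gripper":40,"travel":[-36,-18,0],"twist":[0,0,0]},{"gripper":40,"travel":[-28,-14,0],"twist":[0,0,0.04]},{"gripper":40,"travel":[-12,-6,0],"twist":[0,0,0.08]},{"gripper":40,"travel":[0,0,0],"twist":[0,0,0.046]},{"gripper":40,"travel":[0,0,0],"twist":[0,0,0]}]'
python3 - <<'E'
from h import *
go(409,-266,60,80.8)
im=bot.camera("top"); s=bot.camera("scene")
cv2.imwrite("pics/e.png",np.hstack([cv2.resize(im[180:330,380:520,::-1],(400,428)),cv2.resize(s[170:320,160:300,::-1],(400,428))]))
E
```

```text
time: 16.58
ee_pos: [0.4069, -0.2658, 0.1537]
tcp_rot: [-179.9, -0.0, 80.7]
wrist_force: [-0.5, -0.2, -2.9]
opening: 0.0449
grasp_force: 41.5
t 16.57 pos [ 406.9 -265.8  153.7] [-1.7991e+02 -3.0000e-02  8.0740e+01] F [-0.5 -0.2 -2.9] op 44.9 grip 41.5
travel [ 0.1  2.2 93.7] turn [-0.002 -0.001 -0.001] travel if turned first [ 0.2  2.1 93.7]
```

View pics/e.png

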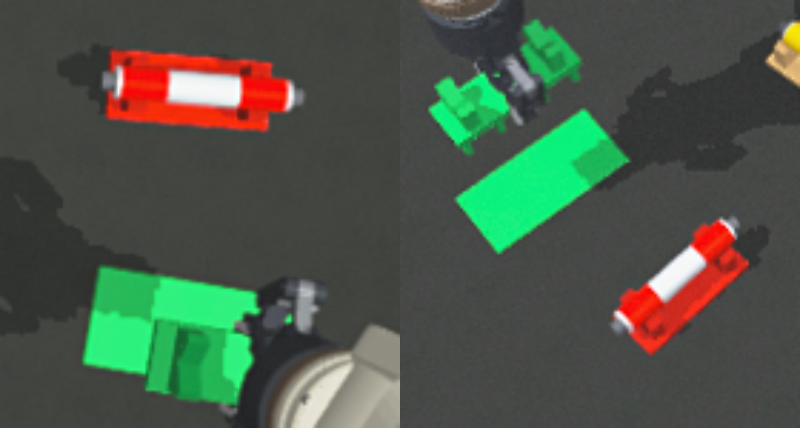

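The red spindle lies in both notches: in the top crop its white part is at (204,90) and the base centre is at (189,92). The bridge hangs upright next to the mat in this perspective. I'll check the red centring numerically, then lower the bridge.

```bash
python3 - <<'E'
from h import *
im=bot.camera("top"); s=bot.camera("scene")
for n,i,(x0,y0,x1,y1) in(("top",im,(405,180,500,230)),("scene",s,(225,240,290,300))):
    h=cv2.cvtColor(i,cv2.COLOR_RGB2HSV); m=np.zeros(h.shape[:2],np.uint8); m[y0:y1,x0:x1]=((h[:,:,1]<60)&(h[:,:,2]>150))[y0:y1,x0:x1]
    c=max(cv2.findContours(m,0,1)[0],key=cv2.contourArea); M=cv2.moments(c); print(n,ray(n,[[M['m10']/M['m00'],M['m01']/M['m00']]],.05)*1000, rect(n,c,.05))
    # full-size end stubs: dark -> skip
E
python3 -m crank '[{"gripper":40,"travel":[0,2,20],"twist":[0,0,0]},{"gripper":40,"travel":[0,0,35],"twist":[0,0,0]},{"gripper":40,"travel":[0,0,35],"twist":[0,0,0]},{"gripper":40,"travel":[0,0,20],"twist":[0,0,0]},{"gripper":40,"travel":[0,0,12],"twist":[0,0,0]},{"gripper":40,"travel":[0,0,6],"twist":[0,0,0]},{"gripper":40,"travel":[0,0,0],"twist":[0,0,0]},{"gripper":40,"travel":[0,0,0],"twist":[0,0,0]}]'
```

```text
top [[ 591.73945774 -266.09556951   50.        ]] [ 591.8 -266.2   51.7   22.9   85.4]
scene [[ 596.35502727 -263.99558239   50.        ]] [ 596.1 -264.3   52.1   25.4   85.8]
time: 17.77
ee_pos: [0.4105, -0.2662, 0.0276]
tcp_rot: [179.9, 0.0, 80.8]
wrist_force: [-0.4, 0.7, -2.6]
opening: 0.0454
grasp_force: 41.6
```

```bash
python3 -m crank '[{"gripper":40,"travel":[0,0,8],"twist":[0,0,0]},{"gripper":40,"travel":[0,0,5],"twist":[0,0,0]},{"gripper":40,"travel":[0,0,3],"twist":[0,0,0]},{"gripper":40,"travel":[0,0,1.5],"twist":[0,0,0]},{"gripper":40,"travel":[0,0,0],"twist":[0,0,0]},{"gripper":40,"travel":[0,0,0],"twist":[0,0,0]}]'
```

```text
time: 18.52
ee_pos: [0.4101, -0.266, 0.0097]
tcp_rot: [180.0, 0.0, 80.8]
wrist_force: [-3.6, 1.5, 6.0]
opening: 0.045
grasp_force: 42.3
```

Contact. Now release, rise and move clear.

```bash
python3 -m crank '[{"gripper":46,"travel":[0,0,0],"twist":[0,0,0]},{"gripper":50,"travel":[0,0,0],"twist":[0,0,0]},{"gripper":58,"travel":[0,0,0],"twist":[0,0,0]},{"gripper":62,"travel":[0,0,0],"twist":[0,0,0]},{"gripper":62,"travel":[0,0,-8],"twist":[0,0,0]},{"gripper":62,"travel":[0,0,-20],"twist":[0,0,0]},{"gripper":62,"travel":[0,0,-40],"twist":[0,0,0]},{"gripper":62,"travel":[0,0,-50],"twist":[0,0,0]},{"gripper":62,"travel":[0,0,-50],"twist":[0,0,0]},{"gripper":62,"travel":[0,0,-20],"twist":[0,0,0]},{"gripper":62,"travel":[0,0,0],"twist":[0,0,0]}]'
python3 -c "
from h import *
go(560,-2,190,0.5)"
```

```text
time: 19.9
ee_pos: [0.4107, -0.2664, 0.1992]
tcp_rot: [179.8, 0.1, 80.8]
wrist_force: [0.1, 0.4, 0.3]
opening: 0.0621
grasp_force: 0.0
t 19.9 pos [ 410.7 -266.4  199.2] [1.7982e+02 8.0000e-02 8.0780e+01] F [0.1 0.4 0.3] op 62.1 grip 0.0
travel [284.9 105.    9.1] turn [ 3.000e-03 -1.000e-03  1.401e+00] travel if turned first [ 151.6 -263.     9.2]
```

```bash
python3 -m crank '[{"gripper":50,"travel":[15,5,0],"twist":[0,0,0]},{"gripper":50,"travel":[35,13,0],"twist":[0,0,0]},{"gripper":50,"travel":[40,15,0],"twist":[0,0,0]},{"gripper":50,"travel":[40,15,0],"twist":[0,0,0]},{"gripper":50,"travel":[40,15,0],"twist":[0,0,0]},{"gripper":50,"travel":[40,15,0],"twist":[0,0,0]},{"gripper":50,"travel":[40,15,0],"twist":[0,0,0]},{"gripper":50,"travel":[25,9,0],"twist":[0,0,0]},{"gripper":50,"travel":[10,3,9],"twist":[0,0,0]}]'
python3 -m crank '[{"gripper":50,"travel":[0,0,0],"twist":[0,0,0.1]},{"gripper":50,"travel":[0,0,0],"twist":[0,0,0.18]},{"gripper":50,"travel":[0,0,0],"twist":[0,0,0.18]},{"gripper":50,"travel":[0,0,0],"twist":[0,0,0.18]},{"gripper":50,"travel":[0,0,0],"twist":[0,0,0.18]},{"gripper":50,"travel":[0,0,0],"twist":[0,0,0.18]},{"gripper":50,"travel":[0,0,0],"twist":[0,0,0.18]},{"gripper":50,"travel":[0,0,0],"twist":[0,0,0.14]},{"gripper":50,"travel":[0,0,0],"twist":[0,0,0.081]},{"gripper":50,"travel":[0,0,0],"twist":[0,0,0]},{"gripper":50,"travel":[0,0,0],"twist":[0,0,0]}]'
python3 - <<'E'
from h import *
go(560,-2,90,0.5)
im=bot.camera("top"); s=bot.camera("scene")
for n,i in(("top",im),("scene",s)):
  for z,col in ((.004,"green"),(.036,"green"),(.047,"yellow"),(.047,"blue")):
    for c in blobs(i,col,30): print(n,col,c[:,0].mean(0).round(),cv2.contourArea(c),rect(n,c,z))
cv2.imwrite("pics/f.png",np.hstack([cv2.resize(im[240:340,395:505,::-1],(400,364)),cv2.resize(s[130:230,265:375,::-1],(400,364))]))
E
```

```text
time: 21.02
ee_pos: [0.5594, 0.0006, 0.1868]
tcp_rot: [-179.9, 0.0, 80.9]
wrist_force: [-0.0, -0.0, -0.7]
opening: 0.0498
grasp_force: 0.0
time: 22.4
ee_pos: [0.559, -0.0016, 0.1876]
tcp_rot: [180.0, 0.1, 0.6]
wrist_force: [-0.0, -0.4, 0.0]
opening: 0.0499
grasp_force: 0.0
t 22.4 pos [559.   -1.6 187.6] [1.8e+02 5.0e-02 5.9e-01] F [-0.  -0.4  0. ] op 49.9 grip 0.0
travel [ 1.1  0.4 97.6] turn [0.    0.001 0.002] travel if turned first [ 1.   0.4 97.6]
top green [446. 296.] 2370.0 [ 407.  -266.7  155.1   77.1   80.7]
top green [446. 296.] 2370.0 [ 411.4 -259.2  150.4   74.8   80.7]
top yellow [190. 280.] 1312.5 [437.7 286.4 122.   54.6  73.5]
top blue [214. 207.] 1232.0 [594.6 237.8 120.3  50.9  77.5]
scene green [208. 231.] 1382.5 [ 400.9 -264.2  154.3   93.9   80.5]
scene green [208. 231.] 1382.5 [ 417.7 -271.8  150.4   91.6   80.5]
scene yellow [349. 273.] 302.0 [ 792.4 -127.2   53.5   51.8   86.5]
scene yellow [325. 201.] 93.0 [606.6  -2.4  37.   27.2   2.1]
scene yellow [300. 184.] 83.0 [518.2  -3.3  36.8  26.8   1.8]
scene yellow [345. 114.] 527.5 [450.6 278.7 131.1  72.6  74. ]
scene blue [341. 181.] 76.0 [602.   78.8  34.3  25.2  -0.9]
scene blue [318. 165.] 71.0 [514.4  77.4  36.5  26.4  -1.2]
scene blue [376. 150.] 611.0 [609.  229.7 130.8  64.4  77.7]
```

View pics/f.png

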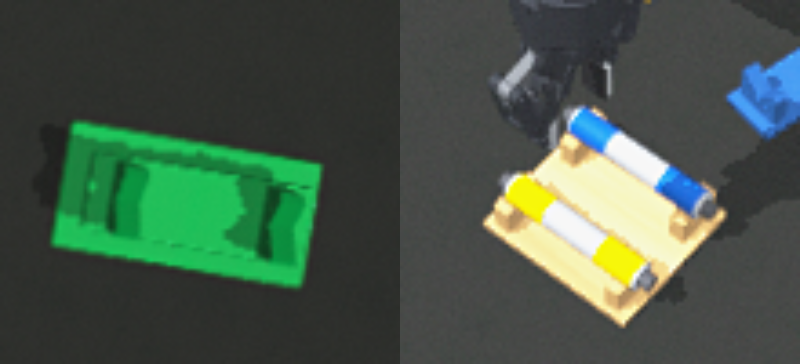

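The bridge stands on the mat, centred and aligned, its dashed plate edges parallel to the mat's. In the right-hand crop the blue and yellow spindles still lie in the rack. Next is yellow.

```bash
python3 -m crank '[{"gripper":46,"travel":[2,1,20],"twist":[0,0,0]},{"gripper":46,"travel":[0,0,40],"twist":[0,0,0]},{"gripper":46,"travel":[0,0,40],"twist":[0,0,0]},{"gripper":46,"travel":[0,0,30],"twist":[0,0,0]},{"gripper":46,"travel":[0,0,20],"twist":[0,0,0]},{"gripper":46,"travel":[0,0,12],"twist":[0,0,0]},{"gripper":46,"travel":[0,0,4],"twist":[0,0,0]},{"gripper":46,"travel":[0,0,0],"twist":[0,0,0]},{"gripper":34,"travel":[0,0,0],"twist":[0,0,0]},{"gripper":27,"travel":[0,0,0],"twist":[0,0,0]},{"gripper":27,"travel":[0,0,0],"twist":[0,0,0]}]' 60
python3 -c "
from h import *
go(561,-2.5,21.5,0.5)"
```

```text
time: 23.88
ee_pos: [0.5615, -0.0025, 0.0226]
tcp_rot: [180.0, -0.0, 0.5]
wrist_force: [0.1, -0.1, 0.5]
opening: 0.027
grasp_force: 0.0
t 23.88 pos [561.5  -2.5  22.6] [ 1.8e+02 -3.0e-02  5.0e-01] F [ 0.1 -0.1  0.5] op 27.0 grip 0.0
travel [-0.5  0.   1.1] turn [ 0. -0.  0.] travel if turned first [-0.5  0.   1.1]
```

```bash
python3 -m crank '[{"gripper":18,"travel":[0,0,1],"twist":[0,0,0]},{"gripper":18,"travel":[0,0,0],"twist":[0,0,0]},{"gripper":18,"travel":[0,0,0],"twist":[0,0,0]},{"gripper":18,"travel":[0,0,0],"twist":[0,0,0]},{"gripper":18,"travel":[0,0,-4],"twist":[0,0,0]},{"gripper":18,"travel":[0,0,-8],"twist":[0,0,0]},{"gripper":18,"travel":[0,0,-15],"twist":[0,0,0]},{"gripper":18,"travel":[0,0,-30],"twist":[0,0,0]},{"gripper":18,"travel":[0,0,-35],"twist":[0,0,0]},{"gripper":18,"travel":[0,0,-35],"twist":[0,0,0]},{"gripper":18,"travel":[0,0,-20],"twist":[0,0,0]},{"gripper":18,"travel":[0,0,0],"twist":[0,0,0]}]'
python3 -c "
from h import *
go(435.5,298,165,73.1)"
```

```text
time: 25.38
ee_pos: [0.5622, -0.0024, 0.1706]
tcp_rot: [-180.0, -0.2, 0.5]
wrist_force: [0.5, -0.2, -4.6]
opening: 0.0223
grasp_force: 58.9
t 25.38 pos [562.2  -2.4 170.6] [-180.     -0.2     0.51] F [ 0.5 -0.2 -4.6] op 22.3 grip 58.9
travel [-124.1 -301.5    5.1] turn [ 0.002 -0.003 -1.267] travel if turned first [ 250.6 -208.6    5.6]
```

```bash
python3 -m crank '[{"gripper":18,"travel":[-7,-16,0],"twist":[0,0,0]},{"gripper":18,"travel":[-14,-34,0],"twist":[0,0,0]},{"gripper":18,"travel":[-16,-38,0],"twist":[0,0,0]},{"gripper":18,"travel":[-16,-38,0],"twist":[0,0,0]},{"gripper":18,"travel":[-16,-38,0],"twist":[0,0,0]},{"gripper":18,"travel":[-16,-38,0],"twist":[0,0,0]},{"gripper":18,"travel":[-16,-38,0],"twist":[0,0,0]},{"gripper":18,"travel":[-14,-36,0],"twist":[0,0,0]},{"gripper":18,"travel":[-9,-26,0],"twist":[0,0,0]},{"gripper":18,"travel":[0,0,0],"twist":[0,0,-0.05]},{"gripper":18,"travel":[0,0,0],"twist":[0,0,-0.12]},{"gripper":18,"travel":[0,0,0],"twist":[0,0,-0.15]}]'
python3 -m crank '[{"gripper":18,"travel":[0,0,0],"twist":[0,0,-0.17]},{"gripper":18,"travel":[0,0,0],"twist":[0,0,-0.17]},{"gripper":18,"travel":[0,0,0],"twist":[0,0,-0.17]},{"gripper":18,"travel":[0,0,0],"twist":[0,0,-0.17]},{"gripper":18,"travel":[0,0,0],"twist":[0,0,-0.15]},{"gripper":18,"travel":[0,0,0],"twist":[0,0,-0.117]},{"gripper":18,"travel":[0,0,0],"twist":[0,0,0]},{"gripper":18,"travel":[0,0,0],"twist":[0,0,0]}]'
python3 - <<'E'
from h import *
go(435.5,298,45,73.1)
im=bot.camera("top"); s=bot.camera("scene")
cv2.imwrite("pics/g.png",np.hstack([cv2.resize(im[230:330,140:250,::-1],(400,364)),cv2.resize(s[60:160,290:400,::-1],(400,364))]))
E
```

```text
time: 26.88
ee_pos: [0.4276, 0.1311, 0.1833]
tcp_rot: [-173.7, -2.1, 31.3]
wrist_force: [-0.0, -0.1, -3.9]
opening: 0.0223
grasp_force: 59.1
time: 27.88
ee_pos: [0.4276, 0.131, 0.1832]
tcp_rot: [-177.9, -6.3, 85.2]
wrist_force: [0.4, 0.6, -3.5]
opening: 0.0225
grasp_force: 59.0
t 27.88 pos [427.6 131.  183.2] [-177.91   -6.33   85.17] F [ 0.4  0.6 -3.5] op 22.5 grip 59.0
travel [150.8  -0.5 155.9] turn [-0.048 -0.106  0.212] travel if turned first [162.1 -41.  138.2]
```

View pics/g.png

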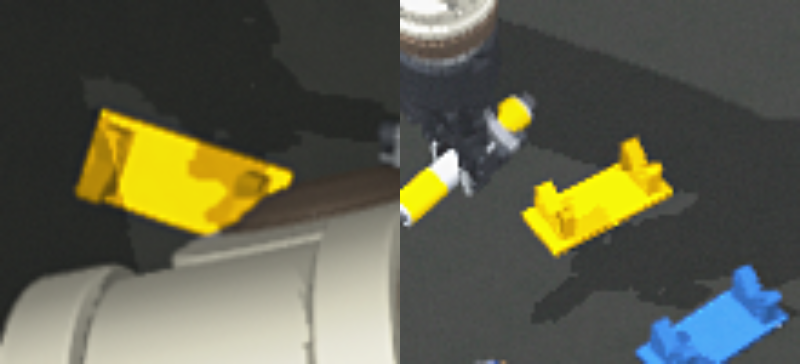

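The arm stopped short at (428,131) with a slight tilt, and the spindle is still firmly held. I'll check the joints.

```bash
python3 -c "
from h import *
o=bot.get_obs(); print(o['q'].round(1),o['qd'].round(1))
go(427.6,131,185,85.2)"
```

```text
[ 12.8  -9.9  -9.8  90.1   6.7 107.4] [-0.   0.  -0.   0.1 -0.1 -0.5]
t 27.98 pos [427.7 131.  183.2] [-177.91   -6.33   85.22] F [ 0.1 -0.2 -3.6] op 22.3 grip 59.0
travel [ 0.2 -0.1 -1.8] turn [-0.036 -0.11   0.002] travel if turned first [ 0.  -0.1 -1.8]
```

The last joint follows q6 = q1 + 180° − yaw, so yaw 0° ran it into its 180° limit. It has room again now. I will straighten the tool, then carry on to the cradle. For blue I will grip at yaw 180°.

```bash
python3 -m crank '[{"gripper":18,"travel":[0,0,0],"twist":[-0.016,-0.035,0.07]},{"gripper":18,"travel":[0,0,0],"twist":[-0.016,-0.036,0.07]},{"gripper":18,"travel":[0,0,0],"twist":[-0.016,-0.035,0.072]},{"gripper":18,"travel":[0,0,0],"twist":[0,0,0]},{"gripper":18,"travel":[0,0,0],"twist":[0,0,0]}]'
python3 -c "
from h import *
go(435.5,298,165,73.1)"
```

```text
time: 28.6
ee_pos: [0.4277, 0.131, 0.1831]
tcp_rot: [-180.0, -0.1, 73.3]
wrist_force: [0.4, 0.7, -4.2]
opening: 0.0223
grasp_force: 59.0
t 28.6 pos [427.7 131.  183.1] [-1.7999e+02 -6.0000e-02  7.3330e+01] F [ 0.4  0.7 -4.2] op 22.3 grip 59.0
travel [162.2 -40.4  18.3] turn [-0.    -0.001  0.004] travel if turned first [162.1 -41.   18.1]
```

```bash
python3 -m crank '[{"gripper":18,"travel":[15,-4,0],"twist":[0,0,0.004]},{"gripper":18,"travel":[30,-8,0],"twist":[0,0,0]},{"gripper":18,"travel":[35,-9,0],"twist":[0,0,0]},{"gripper":18,"travel":[35,-9,5],"twist":[0,0,0]},{"gripper":18,"travel":[30,-7,8],"twist":[0,0,0]},{"gripper":18,"travel":[17,-3.5,5],"twist":[0,0,0]},{"gripper":18,"travel":[0,0,0],"twist":[0,0,0]},{"gripper":18,"travel":[0,0,0],"twist":[0,0,0]}]'
python3 - <<'E'
from h import *
go(435.5,298,45,73.1)
im=bot.camera("top"); s=bot.camera("scene")
cv2.imwrite("pics/i.png",np.hstack([cv2.resize(im[230:330,140:250,::-1],(400,364)),cv2.resize(s[60:160,290:400,::-1],(400,364))]))
E
```

```text
time: 29.6
ee_pos: [0.4362, 0.2972, 0.1654]
tcp_rot: [180.0, -0.0, 73.0]
wrist_force: [-0.0, -0.1, -3.5]
opening: 0.0224
grasp_force: 59.1
t 29.6 pos [436.2 297.2 165.4] [ 1.7998e+02 -1.0000e-02  7.3020e+01] F [-0.  -0.1 -3.5] op 22.4 grip 59.1
travel [  0.6  -0.9 120.4] turn [ 0.    -0.    -0.001] travel if turned first [  0.6  -0.9 120.4]
```

View pics/i.png

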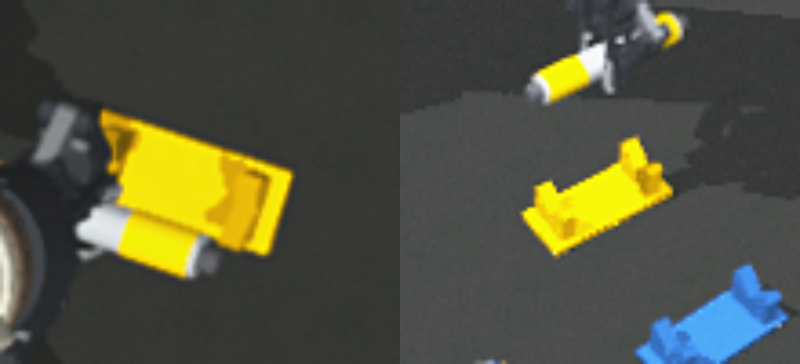

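The yellow spindle hangs level and parallel to its cradle, and the offset in the top crop is parallax from its height. Next I lower it.

```bash
python3 -m crank '[{"gripper":18,"travel":[0.6,-0.5,20],"twist":[0,0,0]},{"gripper":18,"travel":[0,0,35],"twist":[0,0,0]},{"gripper":18,"travel":[0,0,35],"twist":[0,0,0]},{"gripper":18,"travel":[0,0,22],"twist":[0,0,0]},{"gripper":18,"travel":[0,0,10],"twist":[0,0,0]},{"gripper":18,"travel":[0,0,0],"twist":[0,0,0]},{"gripper":18,"travel":[0,0,0],"twist":[0,0,0]}]'
python3 - <<'E'
from h import *
go(435.5,298,23,73.1)
im=bot.camera("top"); s=bot.camera("scene")
cv2.imwrite("pics/j.png",np.hstack([cv2.resize(im[230:330,140:250,::-1],(400,364)),cv2.resize(s[60:160,290:400,::-1],(400,364))]))
E
```

```text
time: 30.58
ee_pos: [0.4365, 0.2987, 0.0445]
tcp_rot: [179.9, -0.1, 73.0]
wrist_force: [0.0, 0.4, -3.7]
opening: 0.0224
grasp_force: 59.1
t 30.57 pos [436.5 298.7  44.5] [ 1.7992e+02 -1.0000e-01  7.3020e+01] F [ 0.   0.4 -3.7] op 22.4 grip 59.1
travel [-1.  -0.8 21.5] turn [ 0.001 -0.002 -0.001] travel if turned first [-1.  -0.8 21.5]
```

View pics/j.png

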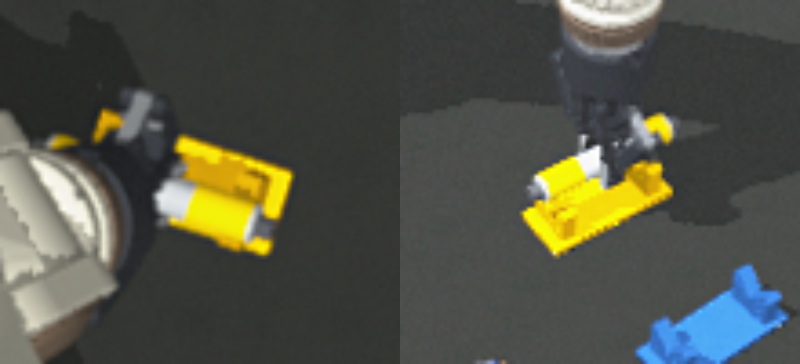

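It is right over the notches. The last 20 mm go in small steps.

```bash
python3 -m crank '[{"gripper":18,"travel":[-1,0,8],"twist":[0,0,0]},{"gripper":18,"travel":[0,0,6],"twist":[0,0,0]},{"gripper":18,"travel":[0,0,4],"twist":[0,0,0]},{"gripper":18,"travel":[0,0,2],"twist":[0,0,0]},{"gripper":18,"travel":[0,0,0.5],"twist":[0,0,0]},{"gripper":18,"travel":[0,0,0],"twist":[0,0,0]},{"gripper":18,"travel":[0,0,0],"twist":[0,0,0]}]'
```

```text
time: 31.55
ee_pos: [0.4353, 0.2974, 0.0232]
tcp_rot: [-180.0, -0.0, 73.0]
wrist_force: [-5.2, -1.9, 3.6]
opening: 0.0223
grasp_force: 59.9
```

```bash
python3 -m crank '[{"gripper":18,"travel":[0,-1.3,0.6],"twist":[0,0,0]},{"gripper":18,"travel":[0,0,0],"twist":[0,0,0]},{"gripper":18,"travel":[0,0,0],"twist":[0,0,0]}]'
```

```text
time: 31.92
ee_pos: [0.435, 0.2978, 0.0228]
tcp_rot: [179.9, -0.1, 73.0]
wrist_force: [-0.1, -4.3, 6.3]
opening: 0.0218
grasp_force: 60.0
```

```bash
python3 -m crank '[{"gripper":24,"travel":[0,0,0],"twist":[0,0,0]},{"gripper":27,"travel":[0,0,0],"twist":[0,0,0]},{"gripper":30,"travel":[0,0,0],"twist":[0,0,0]},{"gripper":40,"travel":[0,0,0],"twist":[0,0,0]},{"gripper":46,"travel":[0,0,0],"twist":[0,0,0]},{"gripper":46,"travel":[0,0,-10],"twist":[0,0,0]},{"gripper":46,"travel":[0,0,-30],"twist":[0,0,0]},{"gripper":46,"travel":[0,0,-45],"twist":[0,0,0]},{"gripper":46,"travel":[0,0,-45],"twist":[0,0,0]},{"gripper":46,"travel":[0,0,-40],"twist":[0,0,0]},{"gripper":46,"travel":[0,0,0],"twist":[0,0,0]}]'
python3 -c "
from h import *
go(558,78,190,180.2)"
```

```text
time: 33.3
ee_pos: [0.4354, 0.2986, 0.1962]
tcp_rot: [179.8, -0.3, 73.0]
wrist_force: [0.4, -1.0, 0.2]
opening: 0.0458
grasp_force: 0.0
t 33.3 pos [435.4 298.6 196.2] [179.76  -0.29  73.03] F [ 0.4 -1.   0.2] op 45.8 grip 0.0
travel [-175.2  181.6    6.1] turn [ 0.008  0.    -1.87 ] travel if turned first [-121.8 -221.     6.2]
```

```bash
python3 -m crank '[{"gripper":46,"travel":[-12,12,0],"twist":[0,0,0]},{"gripper":46,"travel":[-26,27,0],"twist":[0,0,0]},{"gripper":46,"travel":[-30,31,0],"twist":[0,0,0]},{"gripper":46,"travel":[-30,31,0],"twist":[0,0,0]},{"gripper":46,"travel":[-30,31,0],"twist":[0,0,0]},{"gripper":46,"travel":[-30,31,0],"twist":[0,0,0]},{"gripper":46,"travel":[-17,18,0],"twist":[0,0,0]},{"gripper":46,"travel":[0,0,0],"twist":[0,0,-0.09]},{"gripper":46,"travel":[0,0,0],"twist":[0,0,-0.17]},{"gripper":46,"travel":[0,0,0],"twist":[0,0,-0.18]}]'
python3 -m crank '[{"gripper":46,"travel":[0,0,0],"twist":[0,0,-0.18]},{"gripper":46,"travel":[0,0,0],"twist":[0,0,-0.18]},{"gripper":46,"travel":[0,0,0],"twist":[0,0,-0.18]},{"gripper":46,"travel":[0,0,0],"twist":[0,0,-0.18]},{"gripper":46,"travel":[0,0,0],"twist":[0,0,-0.18]},{"gripper":46,"travel":[0,0,0],"twist":[0,0,-0.18]},{"gripper":46,"travel":[0,0,0],"twist":[0,0,-0.18]},{"gripper":46,"travel":[0,0,0],"twist":[0,0,-0.17]},{"gripper":46,"travel":[0,0,0],"twist":[0,0,0]},{"gripper":46,"travel":[0,0,0],"twist":[0,0,0]}]'
python3 - <<'E'
from h import *
go(558,78,21.5,180.2)
im=bot.camera("top"); s=bot.camera("scene")
for n,i in(("top",im),("scene",s)):
  for z,col in ((.047,"yellow"),(.047,"blue")):
    for c in blobs(i,col,30): print(n,col,c[:,0].mean(0).round(),cv2.contourArea(c),rect(n,c,z))
for n,i,(x0,y0,x1,y1) in(("top",im,(155,250,230,310)),("scene",s,(320,90,370,140))):
    h=cv2.cvtColor(i,cv2.COLOR_RGB2HSV); m=np.zeros(h.shape[:2],np.uint8); m[y0:y1,x0:x1]=((h[:,:,1]<60)&(h[:,:,2]>130))[y0:y1,x0:x1]
    c=max(cv2.findContours(m,0,1)[0],key=cv2.contourArea); print('white',n,rect(n,c,.05))
cv2.imwrite("pics/k.png",np.hstack([cv2.resize(im[230:330,140:250,::-1],(400,364)),cv2.resize(s[100:200,280:390,::-1],(400,364))]))
E
```

```text
time: 34.55
ee_pos: [0.5559, 0.0763, 0.1906]
tcp_rot: [-179.9, -0.0, 98.5]
wrist_force: [-0.1, 0.0, -0.4]
opening: 0.0458
grasp_force: 0.0
time: 35.8
ee_pos: [0.5561, 0.0771, 0.1914]
tcp_rot: [180.0, -0.0, 179.9]
wrist_force: [0.6, -0.5, -0.2]
opening: 0.0465
grasp_force: 0.0
t 35.8 pos [556.1  77.1 191.4] [ 1.8000e+02 -4.0000e-02  1.7994e+02] F [ 0.6 -0.5 -0.2] op 46.5 grip 0.0
travel [ -2.    0.9 169.9] turn [ 0.    -0.001 -0.004] travel if turned first [ -1.9   0.9 169.9]
top yellow [164. 275.] 160.5 [445.  348.1  43.4  28.5  10.8]
scene yellow [350. 274.] 316.0 [ 792.3 -127.3   53.7   51.9   85.7]
scene yellow [354. 110.] 226.5 [472.1 311.  123.9  54.2 -65.3]
scene blue [341. 181.] 77.0 [601.9  78.5  34.1  25.8   0.7]
scene blue [318. 165.] 70.5 [514.1  76.3  34.7  26.6   4.9]
scene blue [376. 150.] 611.0 [609.  229.7 130.8  64.4  77.7]
white top [439.7 270.6 138.8 126.3 -88.4]
white scene [381.7 315.8  89.2  42.4  39.8]
```

View pics/k.png

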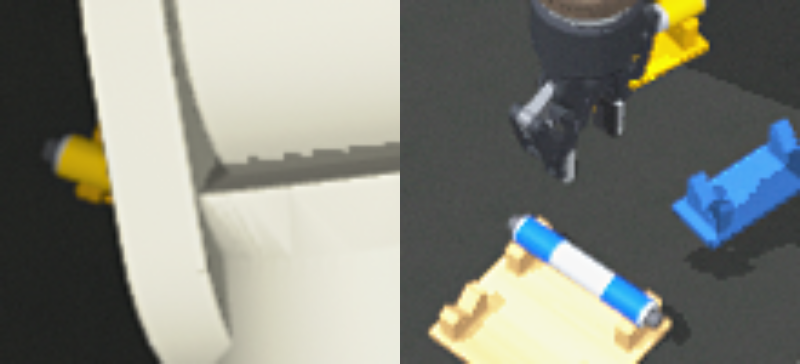

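The arm hides the yellow cradle for now. The blue spindle is undisturbed in the rack at about (558, 77.5). Next I descend on blue.

```bash
python3 -m crank '[{"gripper":46,"travel":[-1,0.5,20],"twist":[0,0,0]},{"gripper":46,"travel":[0,0,40],"twist":[0,0,0]},{"gripper":46,"travel":[0,0,40],"twist":[0,0,0]},{"gripper":46,"travel":[0,0,34],"twist":[0,0,0]},{"gripper":46,"travel":[0,0,20],"twist":[0,0,0]},{"gripper":46,"travel":[0,0,12],"twist":[0,0,0]},{"gripper":46,"travel":[0,0,4],"twist":[0,0,0]},{"gripper":46,"travel":[0,0,0],"twist":[0,0,0]},{"gripper":34,"travel":[0,0,0],"twist":[0,0,0]},{"gripper":27,"travel":[0,0,0],"twist":[0,0,0]},{"gripper":27,"travel":[0,0,0],"twist":[0,0,0]}]' 60
python3 -c "
from h import *
go(557.3,77.6,21.5,180.2)"
```

```text
time: 37.28
ee_pos: [0.5576, 0.0782, 0.0224]
tcp_rot: [180.0, 0.1, -179.8]
wrist_force: [0.8, 0.1, 0.1]
opening: 0.027
grasp_force: 0.0
t 37.27 pos [557.6  78.2  22.4] [ 1.7998e+02  5.0000e-02 -1.7982e+02] F [0.8 0.1 0.1] op 27.0 grip 0.0
travel [ 0.3 -0.6  0.9] turn [ 0.     0.001 -0.   ] travel if turned first [ 0.3 -0.6  0.9]
```

```bash
python3 -m crank '[{"gripper":18,"travel":[0,0,1],"twist":[0,0,0]},{"gripper":18,"travel":[0,0,0],"twist":[0,0,0]},{"gripper":18,"travel":[0,0,0],"twist":[0,0,0]},{"gripper":18,"travel":[0,0,0],"twist":[0,0,0]},{"gripper":18,"travel":[0,0,-4],"twist":[0,0,0]},{"gripper":18,"travel":[0,0,-8],"twist":[0,0,0]},{"gripper":18,"travel":[0,0,-15],"twist":[0,0,0]},{"gripper":18,"travel":[0,0,-30],"twist":[0,0,0]},{"gripper":18,"travel":[0,0,-35],"twist":[0,0,0]},{"gripper":18,"travel":[0,0,-35],"twist":[0,0,0]},{"gripper":18,"travel":[0,0,-20],"twist":[0,0,0]},{"gripper":18,"travel":[0,0,0],"twist":[0,0,0]}]'
python3 -c "
from h import *
go(596.5,248.5,165,77.7)"
```

```text
time: 38.78
ee_pos: [0.5582, 0.0783, 0.1704]
tcp_rot: [180.0, 0.2, -179.8]
wrist_force: [-0.3, -0.3, -4.2]
opening: 0.0221
grasp_force: 58.9
t 38.77 pos [558.2  78.3 170.4] [ 179.95    0.23 -179.82] F [-0.3 -0.3 -4.2] op 22.1 grip 58.9
travel [-38.8 170.    5.7] turn [0.004 0.002 1.789] travel if turned first [174.4   1.1   5.4]
```

```bash
python3 -m crank '[{"gripper":18,"travel":[-3,13,0],"twist":[0,0,0]},{"gripper":18,"travel":[-7,29,0],"twist":[0,0,0]},{"gripper":18,"travel":[-8,35,0],"twist":[0,0,0]},{"gripper":18,"travel":[-8,35,0],"twist":[0,0,0]},{"gripper":18,"travel":[-8,35,0],"twist":[0,0,0]},{"gripper":18,"travel":[-5,23,0],"twist":[0,0,0]},{"gripper":18,"travel":[0,0,0],"twist":[0,0,-0.08]},{"gripper":18,"travel":[0,0,0],"twist":[0,0,-0.15]},{"gripper":18,"travel":[0,0,0],"twist":[0,0,-0.17]},{"gripper":18,"travel":[0,0,0],"twist":[0,0,-0.17]}]'
python3 -m crank '[{"gripper":18,"travel":[0,0,0],"twist":[0,0,-0.17]},{"gripper":18,"travel":[0,0,0],"twist":[0,0,-0.17]},{"gripper":18,"travel":[0,0,0],"twist":[0,0,-0.17]},{"gripper":18,"travel":[0,0,0],"twist":[0,0,-0.15]},{"gripper":18,"travel":[0,0,0],"twist":[0,0,-0.123]},{"gripper":18,"travel":[0,0,0],"twist":[0,0,0]},{"gripper":18,"travel":[0,0,0],"twist":[0,0,0]}]'
python3 - <<'E'
from h import *
go(596.5,248.5,45,257.7)
im=bot.camera("top"); s=bot.camera("scene")
for n,i,(x0,y0,x1,y1) in(("scene",s,(320,90,370,140)),):
    h=cv2.cvtColor(i,cv2.COLOR_RGB2HSV); m=np.zeros(h.shape[:2],np.uint8); m[y0:y1,x0:x1]=((h[:,:,1]<60)&(h[:,:,2]>130))[y0:y1,x0:x1]
    c=max(cv2.findContours(m,0,1)[0],key=cv2.contourArea); print('white',n,rect(n,c,.05))
cv2.imwrite("pics/l.png",np.hstack([cv2.resize(im[180:320,140:294,::-1],(400,364)),cv2.resize(s[75:185,320:441,::-1],(400,364))]))
E
```

```text
time: 40.02
ee_pos: [0.5952, 0.2491, 0.1663]
tcp_rot: [180.0, -0.1, -146.8]
wrist_force: [0.6, -0.2, -4.0]
opening: 0.0226
grasp_force: 59.2
time: 40.9
ee_pos: [0.5955, 0.2486, 0.1672]
tcp_rot: [180.0, -0.0, -102.4]
wrist_force: [-0.2, -0.6, -4.6]
opening: 0.0224
grasp_force: 59.3
t 40.9 pos [595.5 248.6 167.2] [ 1.7996e+02 -2.0000e-02 -1.0244e+02] F [-0.2 -0.6 -4.6] op 22.4 grip 59.3
travel [-1.000e-01 -1.100e+00  1.222e+02] turn [ 0.001 -0.    -0.002] travel if turned first [-1.000e-01 -1.000e+00  1.222e+02]
white scene [440.2 301.5  54.1  27.2  72.6]
```

View pics/l.png

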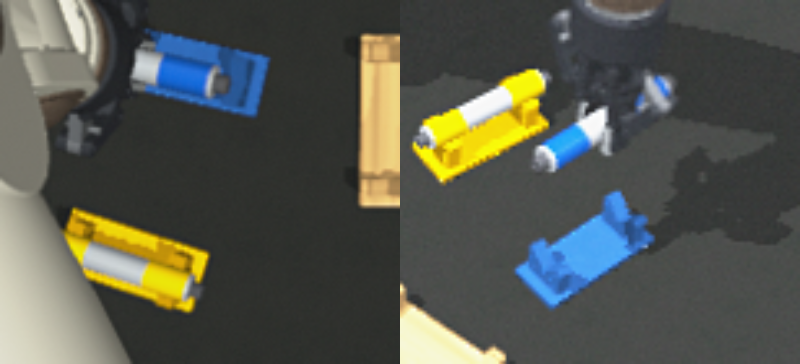

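The yellow spindle lies in both notches, with its white part centred at (488,104) in the right-hand crop. Blue hangs level over its cradle. Next I lower blue.

```bash
python3 -m crank '[{"gripper":18,"travel":[0,-0.5,20],"twist":[0,0,0]},{"gripper":18,"travel":[0,0,35],"twist":[0,0,0]},{"gripper":18,"travel":[0,0,35],"twist":[0,0,0]},{"gripper":18,"travel":[0,0,22],"twist":[0,0,0]},{"gripper":18,"travel":[0,0,10],"twist":[0,0,0]},{"gripper":18,"travel":[0,0,0],"twist":[0,0,0]},{"gripper":18,"travel":[0,0,0],"twist":[0,0,0]}]'
python3 - <<'E'
from h import *
go(596.5,248.5,23,257.7)
im=bot.camera("top"); s=bot.camera("scene")
cv2.imwrite("pics/m.png",np.hstack([cv2.resize(im[160:260,160:270,::-1],(400,364)),cv2.resize(s[100:200,320:430,::-1],(400,364))]))
E
```

```text
time: 41.88
ee_pos: [0.597, 0.2484, 0.0475]
tcp_rot: [-179.9, 0.1, -102.3]
wrist_force: [-0.3, 0.1, -2.9]
opening: 0.0222
grasp_force: 59.3
t 41.88 pos [597.  248.4  47.5] [-1.7989e+02  8.0000e-02 -1.0232e+02] F [-0.3  0.1 -2.9] op 22.2 grip 59.3
travel [ 0.1  0.6 24.5] turn [-0.002  0.001 -0.   ] travel if turned first [ 0.   0.5 24.5]
```

View pics/m.png

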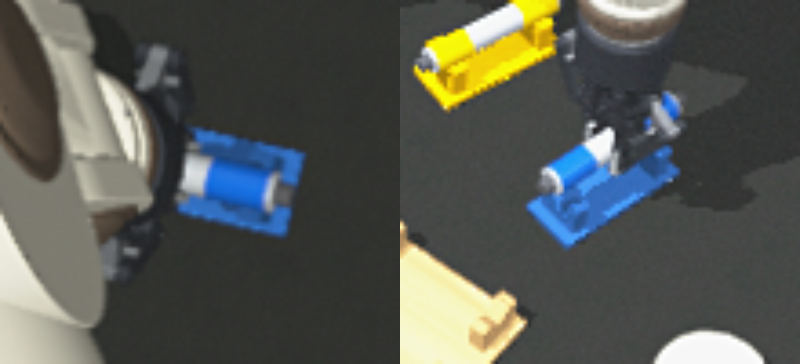

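The blue spindle sits straight over its notches. The final lowering follows.

```bash
python3 -m crank '[{"gripper":18,"travel":[0,0.3,10],"twist":[0,0,0]},{"gripper":18,"travel":[0,0,7],"twist":[0,0,0]},{"gripper":18,"travel":[0,0,4],"twist":[0,0,0]},{"gripper":18,"travel":[0,0,2],"twist":[0,0,0]},{"gripper":18,"travel":[0,0,1],"twist":[0,0,0]},{"gripper":18,"travel":[0,0,0],"twist":[0,0,0]},{"gripper":18,"travel":[0,0,0],"twist":[0,0,0]}]'
```

```text
time: 42.85
ee_pos: [0.597, 0.2483, 0.0231]
tcp_rot: [-179.9, 0.1, -102.3]
wrist_force: [4.5, -3.1, 5.8]
opening: 0.0223
grasp_force: 60.2
```

```bash
python3 -m crank '[{"gripper":18,"travel":[0,-1,0.5],"twist":[0,0,0]},{"gripper":18,"travel":[0,0,0],"twist":[0,0,0]},{"gripper":18,"travel":[0,0,0],"twist":[0,0,0]}]'; python3 -m crank '[{"gripper":24,"travel":[0,0,0],"twist":[0,0,0]},{"gripper":27,"travel":[0,0,0],"twist":[0,0,0]},{"gripper":30,"travel":[0,0,0],"twist":[0,0,0]},{"gripper":40,"travel":[0,0,0],"twist":[0,0,0]},{"gripper":46,"travel":[0,0,0],"twist":[0,0,0]},{"gripper":46,"travel":[0,0,-10],"twist":[0,0,0]},{"gripper":46,"travel":[0,0,-30],"twist":[0,0,0]},{"gripper":46,"travel":[0,0,-45],"twist":[0,0,0]},{"gripper":46,"travel":[0,0,-45],"twist":[0,0,0]},{"gripper":46,"travel":[0,0,-40],"twist":[0,0,0]},{"gripper":46,"travel":[0,0,0],"twist":[0,0,0]}]'
python3 -c "
from h import *
go(420,40,220,257.7)"
```

```text
time: 43.22
ee_pos: [0.5974, 0.2483, 0.0226]
tcp_rot: [-179.9, 0.1, -102.3]
wrist_force: [1.9, -2.5, 7.3]
opening: 0.0221
grasp_force: 60.6
time: 44.6
ee_pos: [0.5982, 0.2485, 0.1965]
tcp_rot: [-179.7, 0.2, -102.3]
wrist_force: [0.8, -0.4, -0.0]
opening: 0.0461
grasp_force: 0.0
t 44.6 pos [598.2 248.5 196.5] [-179.66    0.24 -102.3 ] F [ 0.8 -0.4 -0. ] op 46.1 grip 0.0
travel [241.6 129.6 -25.3] turn [-0.006  0.004 -0.   ] travel if turned first [241.7 129.7 -23.5]
```

Next I move the arm clear of everything and take a final check of all places.

```bash
python3 -m crank '[{"gripper":46,"travel":[15,8,-5],"twist":[0,0,0]},{"gripper":46,"travel":[32,17,-5],"twist":[0,0,0]},{"gripper":46,"travel":[36,19,-5],"twist":[0,0,0]},{"gripper":46,"travel":[36,19,-5],"twist":[0,0,0]},{"gripper":46,"travel":[36,19,-5],"twist":[0,0,0]},{"gripper":46,"travel":[36,19,0],"twist":[0,0,0]},{"gripper":46,"travel":[32,17,0],"twist":[0,0,0]},{"gripper":46,"travel":[18,10,0],"twist":[0,0,0]},{"gripper":46,"travel":[0,0,0],"twist":[0,0,0]},{"gripper":46,"travel":[0,0,0],"twist":[0,0,0]}]'
python3 - <<'E'
from h import *
im=bot.camera("top"); s=bot.camera("scene")
for n,i,w in(("top",im,{'red':(405,180,500,230),'blue':(180,180,250,235),'yellow':(150,250,230,310)}),("scene",s,{'red':(225,240,290,300),'blue':(350,125,405,170),'yellow':(320,90,370,140)})):
  for k,(x0,y0,x1,y1) in w.items():
    h=cv2.cvtColor(i,cv2.COLOR_RGB2HSV); m=np.zeros(h.shape[:2],np.uint8); m[y0:y1,x0:x1]=((h[:,:,1]<60)&(h[:,:,2]>130))[y0:y1,x0:x1]
    cs=cv2.findContours(m,0,1)[0]
    if cs: print(n,k,rect(n,max(cs,key=cv2.contourArea),.05))
cv2.imwrite("pics/n.png",im[:,:,::-1])
E
```

```text
time: 45.85
ee_pos: [0.4209, 0.0401, 0.2162]
tcp_rot: [-180.0, 0.0, -102.3]
wrist_force: [0.8, 1.5, 0.0]
opening: 0.046
grasp_force: 0.0
top red [ 591.8 -266.6   50.8   22.9   85.4]
top blue [597.3 250.6  51.6  22.9  78.2]
top yellow [436.3 299.5  52.1  22.3  74.5]
scene red [ 596.  -264.3   52.1   25.7   85.8]
scene blue [601.5 251.7  53.1  25.9  78.1]
scene yellow [439.9 300.5  52.   27.   72.6]
```

View pics/n.png

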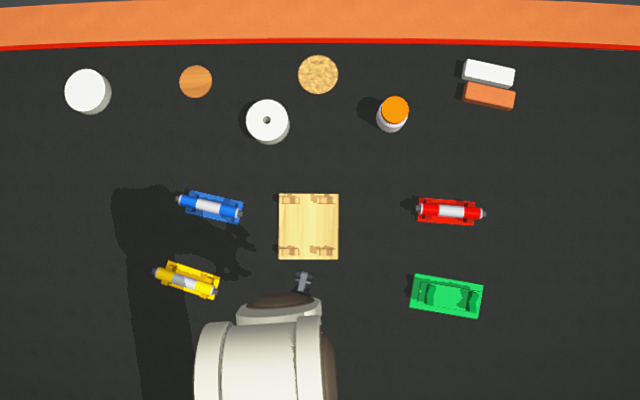

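The three spindles lie in the cradles of their colours: blue (210,207), yellow (187,280) and red (451,211), each within about 3 mm of its cradle's centre. The bridge is upright on the mat at (447,296). The tub and felt wheel have not moved and the arm is clear, so I hand the job in.

```bash
python3 -c "
from workcell import bot
print(bot.job_done())"
```

```text
the job is handed in; nothing more can be done
None
```

The job is handed in: by the last camera check the red, blue and yellow spindles lie in their cradles, centred to within about 3 mm, and the bridge stands upright on the mat; `job_done()` returned no verdict.

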